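# Clear the supply tray and pack it tight

## Robot

A 7-joint arm with a two-finger parallel gripper is mounted at the origin on a cart in front of the work surface, level with it; the furniture and walls round the work are solid. World frame = base frame: x ahead of the robot, y to its left, z up, the work surface at z = 0. Lengths are in m, angles in rad, forces in N, time in s.
With the tool pointing down it reaches from about 0.4 to 0.85 m from the base axis. Payload 4.5 kg.
Tool frame: the origin (TCP) lies at the very end of the fingers, on their centre line; the grasp point (between the pads) lies bot.grip_depth behind it (bot.grip_depth is the distance from the TCP to the grasp point, in m); z points along the fingers, y is the line along which they close (so a half turn about z gives the same grasp; the last joint's range is limited). The gripper opens to 88 mm and grips with 3 to 60 N. Pads are 18 mm wide; open, the fingers measure 123 mm over their backs; the gripper's body (75 mm by 187 mm) begins 45 mm behind the grasp point.
Start: joints at [-1.164, 0.689, -0.195, 1.565, 0.157, 0.902, -0.215], TCP at [0.228, 0.582, 0.239] pointing down, gripper open.
Joint ranges: [-3.01, 3.01], [-0.46, 2.08], [-1.47, 1.51], [0.13, 2.56], [-1, 4.14], [0.04, 2.09], [-2.66, 2.66]. Speed limits (rad/s): [2.57, 2.57, 3.14, 3.14, 3.14, 3.14, 3.14].

## Interface

Orientations are given as [roll, pitch, yaw] about the fixed x, y, z axes, in that order (R = Rz(yaw) Ry(pitch) Rx(roll)).
In Python, from rig import bot, optics gives the robot as it stands. The module is installed in compiled form; this text tells all that it offers.
- The arm moves only by the tool servo_tool, never from a script. Its argument "increments" is a list of rows, each an object with "slide": the shift along the tool's x, y, z normalised to -1 to 1, where 1 is 20 cm, a list of three; "turn": the turn about the tool's z normalised to -1 to 1, where 1 is 45 degrees. A call has 1 to 8 rows; each row is the pose to reach, as a shift and turn from the pose commanded when the call began, along the tool's axes at that moment; what a row does not reach only later rows make up. A row lasts 1/12 s, in which the tool goes at most 41.7 mm and 7.16 degrees, less where a joint would pass 70% of its speed; a pose out of reach is approached as far as the arm can. A call with a number of a shift or a turn outside -1 to 1 is refused whole. A call with a gripper value outside its range is refused whole. "jaw" is the opening, from 0 (shut) to 1 (fully open), set as the call begins (left out, the last holds). The fingers move at their own pace and stop on an object; "squeeze" is the grip in N (left out, the last holds). Time passes only in rows, so rows that repeat a pose let the fingers close. It gives the time, the measured TCP pose, the force, the opening and the grip force at its end, in the units of the state.
- bot.get_obs(): the state, without advancing time (a new reading comes with each control period).
- optics.capture(name): name is "scene" or "side" or "wrist"; returns the picture (384x512x3 uint8, red, green, blue); there is no depth.
- optics.camera_model(name): a dict with "fx", "fy", "cx", "cy" (pixels), "pose" (4x4, takes a point from camera to world coordinates). Camera axes: x right, y up, looking along -z (the intrinsics and any distortion apply to the point x, -y, -z); pixel columns grow to the right and rows downward; lengths in m; the calibration is good to about 2 mm. A picture is of the moment at which its call begins: read the wrist's pose just before it. camera_model takes no time and is no camera call; for the wrist camera it gives the pose at the moment of the call.
- bot.close_job(): hands the job in; it is judged then, once.
Trained networks look in the newest picture that a camera, given by its name, has taken for a name from the list of things; names that differ only in an ending like _2 or _b are one class to them, and where a whole thing is asked for, a point or a joint stands for the part that bears it (a point fixed in the world has none). Each returns a list of dicts, best first, with "p" (0 to 1); they miss things now and then, are a little off and sometimes report something else, mostly with a low value. They report only what shows in the picture. A call takes as long as a camera call.
- optics.recognise(camera, target): "position" ([x, y, z] in m, in the coordinates of the camera as it stood for that picture, good to about 4 mm: the middle of the surface that is visible of it).
- optics.cut_out(camera, target): "mask" (384x512 bool, what is visible of it).
The state is a dict: "time_s": time; "joint_positions": joint angles; "dq": joint speeds; "joint_efforts": joint torques, N m; "position": TCP position; "tcp_rot": TCP orientation; "contact_force": force on the tool from outside, world axes, zero at the start; "wrist_torque": the same for the moment, N m; "gripper_width": finger opening in m; "grip_force": force on a finger pad.
Only numpy, scipy, OpenCV 4.12 (cv2) and the standard library are available. Lean on these libraries where they do the work, as an engineer would, in place of code of your own. Each camera call takes 0.05 s, during which the arm holds its last target. There are 200 camera calls.

## Task

The ear defenders have been left standing in the supply tray: first hang them up, with the headband over the hanger's bar and one cup on each side, and let go of them. Then pack every carton, the tape measure, the spray can and the jar that are on the table into the tray, each the right way up and flat on the tray's floor inside the walls; the tray only just holds them all. At the end the ear defenders still hang on the bar.

Things in the scene. Friction and masses are not known exactly. Their poses are not given: they have to be found in the camera images.
- tray: Fixed open plywood tray with steel corner brackets, 200 (x) x 186 (y) x 30 mm high outside; walls and floor 5 mm, so 190 x 176 mm inside. Origin: centre of underside; yaw under 0.1 rad. All six fit in two rows, long sides along tray x. Far row: long carton, tape measure, tall carton; near row: spray can, jar, small carton (beside the tall one). Cartons first; slim and tall things then fill the gaps.
- tray_in (a point): Centre of the tray's inner floor, 5 mm above its underside, axes as the tray.
- hanger: Fixed hanger stand on the table behind the tray: dark base 107 x 90 x 12 mm, an upright post 75 mm behind the origin (+x), and a round steel bar, 14 mm thick, that runs from the post along -x to 28 mm past the origin, its last 8 mm a 17 mm rubber cap. Origin on the table under the bar; x along the bar.
- bar_top (a point): Point on the top of the hanger's bar, over the stand's origin, 160 mm above the table, 28 mm behind its free end; x along the bar, to the post.
- ear_defenders: Rigid ear defenders, 220 g, upright on their two grey cups: 50 (x) x 126 (y) x 145 mm high. Cups 64 mm high, 74 mm apart in y, joined by a thin steel arch. The crown pad at the top, 22 (x) x 44 (y) mm, spans heights 123 to 145 mm; pinch its upper half across x, fingertips above its underside, which rests on the bar. Origin: centre of underside. Hung up, its y lies across the bar.
- crown_under (a point): Middle of the underside of the crown pad, 123 mm above the underside of the cups.
- crown_top (a point): Middle of the top of the crown pad, 145 mm above the underside of the cups.
- long_carton: The longest and flatter of the two 61 mm wide cartons, tan, 61 (x) x 100 (y) x 46 mm high, 300 g. Origin: centre of its underside. May be absent.
- tall_carton: The highest carton, pale with a green band, 61 (x) x 90 (y) x 51 mm high, 350 g. Origin: centre of its underside. May be absent.
- small_carton: The smallest carton, white with a blue band, 56 (x) x 85 (y) x 41 mm high, 250 g. Origin: centre of its underside. May be absent.
- tape_measure: Yellow tape measure standing on its edge, 36 (x, its thickness) x 84 (y) x 70 mm high (its flat top is at 66 mm), 220 g; grasp it across x. Origin: centre of its underside. May be absent.
- spray_can: Aerosol can with cap, standing, 68 mm across and 214 mm high, 340 g; body straight up to 185 mm. Origin: centre of its underside. May be absent.
- jar: Slim closed jar with a screw cap, standing, 44 mm across and 110 mm high, 200 g. Origin: centre of its underside. May be absent.

How it is judged:
On the way:
1. the ear defenders hang over the hanger's bar, a cup on each side, let go (x of crown_under in the frame of bar_top between -0.018 and 0.045 m and y of crown_under in the frame of bar_top between -0.025 and 0.025 m and z of crown_under in the frame of bar_top between -0.008 and 0.01 m and angle between ear_defenders's own z axis and vertical below 0.35 rad and contact force between ear_defenders and hanger above 0.5 N and contact force between ear_defenders and the fingers below 0.1 N), for 0.3 s.
At the end, for the whole second after the job is handed in: Ear defenders hang free: crown pad on the bar (within 10 mm), within 25 mm across and -18 to 45 mm along it of its marked point, leaning < 0.35 rad. Every item present stands at rest in the tray: origin inside the walls, underside within 5 mm of the floor, tilt < 0.1 rad (all of step 1 and linear speed of ear_defenders below 0.05 m/s and x of long_carton in the frame of tray_in between -0.095 and 0.095 m and y of long_carton in the frame of tray_in between -0.088 and 0.088 m and z of long_carton in the frame of tray_in between -0.005 and 0.006 m and angle between each of long_carton, tall_carton, small_carton, tape_measure, spray_can, jar's own z axis and vertical below 0.1 rad and linear speed of each of long_carton, tall_carton, small_carton, tape_measure, spray_can, jar below 0.03 m/s and x of tall_carton in the frame of tray_in between -0.095 and 0.095 m and y of tall_carton in the frame of tray_in between -0.088 and 0.088 m and z of tall_carton in the frame of tray_in between -0.005 and 0.006 m and x of small_carton in the frame of tray_in between -0.095 and 0.095 m and y of small_carton in the frame of tray_in between -0.088 and 0.088 m and z of small_carton in the frame of tray_in between -0.005 and 0.006 m and x of tape_measure in the frame of tray_in between -0.095 and 0.095 m and y of tape_measure in the frame of tray_in between -0.088 and 0.088 m and z of tape_measure in the frame of tray_in between -0.005 and 0.006 m and x of spray_can in the frame of tray_in between -0.095 and 0.095 m and y of spray_can in the frame of tray_in between -0.088 and 0.088 m and z of spray_can in the frame of tray_in between -0.005 and 0.006 m and x of jar in the frame of tray_in between -0.095 and 0.095 m and y of jar in the frame of tray_in between -0.088 and 0.088 m and z of jar in the frame of tray_in between -0.005 and 0.006 m); the robot touches nothing.
Of long_carton, tall_carton, small_carton, tape_measure, spray_can, jar only 4 to 6 are there at a start; the rules pass over those that are not, and their reading is None.
At some moment in a run one of long_carton, tall_carton, small_carton may be knocked a few centimetres aside while the robot is not near it.
It also fails if it takes over 210 s, if anything falls off the work surface, if the arm or the gripper's body presses on something with over 40 N, if the wrist force passes 120 N, or if a joint passes its speed limit or range.

## Working session

There is one attempt and no reset: what is moved stays moved. The work goes in short steps, Python scripts to look and compute and a tool call to move; the robot and the scene stay as the last step left them, time stands still between calls to the robot, and variables do not carry over. Pictures are saved under pics/ and viewed, at most 14 in all, crops included, and the job is handed in when it is done.

Besides the shell and the picture viewer there is one more tool, called after ">>>" as name(argument=value, ...) on one line, values as JSON. servo_tool: Moves the arm, as the interface text tells. Scaled input: -1 to 1 covers 20 cm each way for a shift and 45 degrees each way for a turn. Its arguments: {"type":"object","properties":{"increments":{"type":"array","items":{"type":"object","properties":{"slide":{"type":"array","items":{"type":"number","minimum":-1,"maximum":1}},"turn":{"type":"number","minimum":-1,"maximum":1}}}},"jaw":{"type":"number"},"squeeze":{"type":"number"}},"required":["increments"]}

```bash
mkdir -p pics; ls; python3 - <<'E'
from rig import bot, optics
import cv2, numpy as np
print(bot.get_obs(), bot.grip_depth)
for n in ("scene","side"):
    im=optics.capture(n); cv2.imwrite(f"pics/{n}0.png",im[:,:,::-1])
    m=optics.camera_model(n); T=np.array(m["pose"]); print(n,{k:v for k,v in m.items() if k!="pose"},T.round(3).tolist())
    for t in ["tray","hanger","ear_defenders","long_carton","tall_carton","small_carton","tape_measure","spray_can","jar"]:
        for d in optics.recognise(n,t)[:2]:
            p=np.append(d["position"],1); print(n,t,round(d["p"],2),(T@p)[:3].round(3))
E
```

```text
pics
{'time_s': 0.0, 'joint_positions': array([-1.16419738,  0.68997846, -0.19449638,  1.5663148 ,  0.15734348,
        0.90251188, -0.21509018]), 'dq': array([ 0.00064418, -0.00103773, -0.00183319, -0.00153138,  0.00071105,
        0.00060968, -0.00053671]), 'joint_efforts': array([-6.59283069e-04, -5.27554786e+01, -1.26711063e+00, -1.53429866e+01,
       -5.26050688e-02,  6.48930567e-03,  1.95938105e-04]), 'position': array([0.22747973, 0.58146668, 0.23792084]), 'tcp_rot': array([-3.13978357e+00,  1.77954742e-04,  2.76889788e+00]), 'contact_force': array([ 0.58394248, -0.19136114,  0.05676087]), 'wrist_torque': array([0.01199317, 0.0447376 , 0.02824503]), 'grip_force': 0.0, 'gripper_width': 0.08805328484245466} 0.0187
scene {'fx': 491.9680681064524, 'fy': 491.9680681064524, 'cx': 247.42520123265786, 'cy': 191.21954918134895} [[0.837, 0.322, -0.443, 0.166], [-0.547, 0.466, -0.695, -0.603], [-0.017, 0.824, 0.566, 0.656], [0.0, 0.0, 0.0, 1.0]]
scene tray 0.65 [ 0.588 -0.04   0.006]
scene hanger 0.69 [ 0.773 -0.085  0.009]
scene hanger 0.36 [ 0.549 -0.056  0.066]
scene ear_defenders 0.92 [ 0.544 -0.053  0.071]
scene long_carton 0.75 [0.649 0.199 0.045]
scene tall_carton 0.92 [0.542 0.2   0.05 ]
scene small_carton 0.92 [0.679 0.086 0.037]
scene tape_measure 0.67 [0.432 0.223 0.064]
side {'fx': 364.53395467461553, 'fy': 364.53395467461553, 'cx': 258.00073436145937, 'cy': 191.94994316336965} [[-1.0, -0.025, -0.003, 0.573], [0.008, -0.42, 0.907, 0.814], [-0.024, 0.907, 0.421, 0.462], [0.0, 0.0, 0.0, 1.0]]
side tray 0.69 [ 0.595 -0.084  0.01 ]
side hanger 0.81 [ 0.775 -0.075  0.021]
side ear_defenders 0.95 [ 0.551 -0.046  0.058]
side long_carton 0.64 [0.657 0.249 0.049]
side long_carton 0.45 [ 0.777 -0.072  0.022]
side tall_carton 0.94 [0.552 0.26  0.048]
side small_carton 0.62 [0.687 0.119 0.045]
side tape_measure 0.55 [0.441 0.258 0.054]
```

View pics/scene0.png

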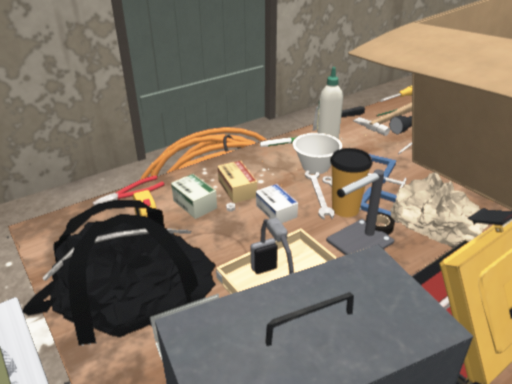

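View pics/side0.png

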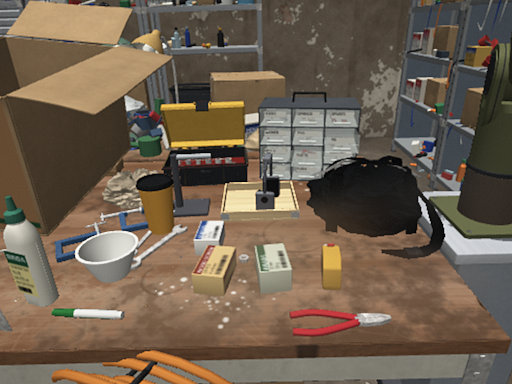

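```bash
cat > h.py <<'E'
from rig import bot, optics
import cv2, numpy as np
from scipy.spatial.transform import Rotation as R
def go(x,y,z,yaw=None):
    "print slide/turn units to reach a world TCP pose, measured from the present one"
    o=bot.get_obs(); Rm=R.from_euler("xyz",o["tcp_rot"]).as_matrix()
    s=Rm.T@(np.array([x,y,z])-o["position"])/0.2
    c=o["tcp_rot"][2]; d=0 if yaw is None else (yaw-c+np.pi/2)%np.pi-np.pi/2
    print("now",o["position"].round(4),"yaw",round(c,4),"slide",s.round(3),"turn",round(-d/(np.pi/4),3))
def pix(n,T,P):
    P=np.atleast_2d(P); c=(P-T[:3,3])@T[:3,:3]; m=optics.camera_model(n)
    return np.c_[m["cx"]+m["fx"]*c[:,0]/-c[:,2], m["cy"]-m["fy"]*c[:,1]/-c[:,2]]
def ray(n,T,uv,z):
    "world points on plane z seen at pixels uv"
    m=optics.camera_model(n); uv=np.atleast_2d(uv).astype(float)
    d=np.c_[(uv[:,0]-m["cx"])/m["fx"],-(uv[:,1]-m["cy"])/m["fy"],-np.ones(len(uv))]@T[:3,:3].T
    return T[:3,3]+d*((z-T[2,3])/d[:,2])[:,None]
def look(n,names,save=None):
    T=np.array(optics.camera_model(n)["pose"]); im=optics.capture(n); out={}
    if save: cv2.imwrite(f"pics/{save}.png",im[:,:,::-1])
    for t in names:
        r=optics.recognise(n,t)
        if r: print(n,t,round(r[0]["p"],2),(T@np.append(r[0]["position"],1))[:3].round(4))
    return T,im
E
python3 - <<'E'
from h import *
m=optics.camera_model("wrist"); T=np.array(m["pose"]); o=bot.get_obs()
Rm=R.from_euler("xyz",o["tcp_rot"]).as_matrix()
print(m["fx"],m["cx"],m["cy"],"cam in tool",(Rm.T@(T[:3,3]-o["position"])).round(3),(Rm.T@T[:3,:3]).round(3).tolist())
S=np.array(optics.camera_model("side")["pose"])
print(ray("side",S,[[262,178],[358,180],[362,100],[170,180]],0).round(3))
C=np.array(optics.camera_model("scene")["pose"])
print(ray("scene",C,[[155,320],[385,248],[470,350]],0.25).round(3))
go(.60,.18,.42,np.pi/2)
E
```

```text
281.9946429831557 255.15970582569716 188.88784039346515 cam in tool [ 0.085 -0.    -0.146] [[0.0, 0.946, 0.324], [1.0, -0.0, -0.0], [-0.0, 0.324, -0.946]]
[[ 0.563 -0.292  0.   ]
 [ 0.257 -0.256  0.   ]
 [-0.098 -1.54   0.   ]
 [ 0.866 -0.295  0.   ]]
[[ 0.271 -0.25   0.25 ]
 [ 0.556 -0.305  0.25 ]
 [ 0.513 -0.459  0.25 ]]
now [0.2276 0.5821 0.2387] yaw 2.7688 slide [-2.466 -1.194 -0.906] turn 1.525
```

>>> servo_tool(increments=[{"slide": [0,0,-0.5],"turn": 0.2},{"slide": [-1,-0.48,-0.9],"turn": 1},{"slide": [-1,-0.48,-0.9],"turn": 1},{"slide": [-1,-0.48,-0.9],"turn": 1},{"slide": [-1,-0.48,-0.9],"turn": 1},{"slide": [-1,-0.48,-0.9],"turn": 1},{"slide": [-1,-0.48,-0.9],"turn": 1},{"slide": [-1,-0.48,-0.9],"turn": 1}], jaw=1)

```text
time_s: 1.67
position: [0.385, 0.4153, 0.4227]
tcp_rot: [3.134, 0.001, 1.973]
contact_force: [0.8, 0.5, -0.7]
gripper_width: 0.0886
grip_force: 0.0
```

```bash
python3 -c "
from h import *
go(.60,.14,.42,np.pi/2)"
```

```text
now [0.385  0.4153 0.4227] yaw 1.9726 slide [-1.687  0.451  0.02 ] turn 0.512
```

>>> servo_tool(increments=[{"slide": [-1,0.27,0.01],"turn": 0.51},{"slide": [-1,0.27,0.01],"turn": 0.51},{"slide": [-1,0.27,0.01],"turn": 0.51},{"slide": [-1,0.27,0.01],"turn": 0.51},{"slide": [-1,0.27,0.01],"turn": 0.51},{"slide": [-1,0.27,0.01],"turn": 0.51}])

```text
time_s: 2.17
position: [0.514, 0.2487, 0.4167]
tcp_rot: [3.138, 0.006, 1.569]
contact_force: [0.4, -1.2, 0.0]
gripper_width: 0.0882
grip_force: 0.0
```

>>> servo_tool(increments=[{"slide": [-0.8,0.5,0.02]},{"slide": [-0.8,0.5,0.02]},{"slide": [-0.8,0.5,0.02]},{"slide": [-0.8,0.5,0.02]},{"slide": [-0.8,0.5,0.02]},{"slide": [-0.8,0.5,0.02]}])

```text
validation failed for argument at $.in...
```

```bash
python3 - <<'E'
from h import *
go(.55,-.05,.42,np.pi/2)
T,im=look("wrist",["tray","hanger","ear_defenders","crown_top","long_carton","tall_carton","small_carton","tape_measure","spray_can","jar"],"w1")
E
```

```text
now [0.514  0.2487 0.4167] yaw 1.5689 slide [-1.493  0.183 -0.006] turn -0.002
wrist tray 0.88 [ 0.5906 -0.0652  0.0023]
wrist hanger 0.57 [ 0.7134 -0.087   0.159 ]
wrist ear_defenders 0.65 [ 0.5503 -0.0322  0.064 ]
wrist crown_top 0.93 [ 0.5559 -0.0302  0.0618]
wrist long_carton 0.74 [0.66   0.2258 0.0405]
wrist tall_carton 0.61 [0.5505 0.2302 0.0529]
wrist small_carton 0.86 [0.685  0.1087 0.0373]
wrist tape_measure 0.83 [0.4424 0.2432 0.06  ]
```

View pics/w1.png

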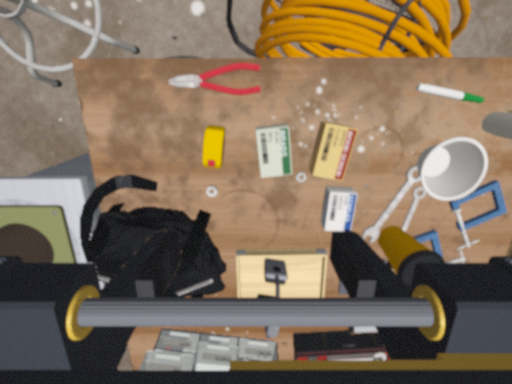

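>>> servo_tool(increments=[{"slide": [-1,0.27,0],"turn": 0},{"slide": [-1,0.27,0],"turn": 0},{"slide": [-1,0.27,0],"turn": 0},{"slide": [-1,0.27,0],"turn": 0},{"slide": [-1,0.27,0],"turn": 0},{"slide": [-1,0.27,0],"turn": 0}])

```text
time_s: 3.22
position: [0.5665, 0.0478, 0.4172]
tcp_rot: [3.14, 0.007, 1.568]
contact_force: [-0.8, -1.2, 0.2]
gripper_width: 0.0884
grip_force: 0.0
```

>>> servo_tool(increments=[{"slide": [-0.95,0.27,0],"turn": 0},{"slide": [-0.95,0.27,0],"turn": 0},{"slide": [-0.95,0.27,0],"turn": 0},{"slide": [-0.95,0.27,0],"turn": 0},{"slide": [-0.95,0.27,0],"turn": 0},{"slide": [-0.95,0.27,0],"turn": 0},{"slide": [-0.95,0.27,0],"turn": 0}])

```text
time_s: 3.8
position: [0.6212, -0.1322, 0.4162]
tcp_rot: [-3.141, 0.0, 1.579]
contact_force: [0.2, 1.6, 0.0]
gripper_width: 0.0879
grip_force: 0.0
```

```bash
python3 - <<'E'
from h import *
go(.55,-.05,.3,np.pi/2)
T,im=look("wrist",["tray","hanger","ear_defenders","long_carton","tall_carton","small_carton","tape_measure"],"w2")
E
```

```text
now [ 0.6212 -0.1322  0.4162] yaw 1.5792 slide [ 0.414 -0.352  0.581] turn 0.011
wrist tray 0.57 [ 0.5871 -0.0931  0.0013]
wrist hanger 0.68 [ 0.76   -0.0822  0.013 ]
wrist ear_defenders 0.88 [ 0.5473 -0.087   0.0803]
wrist small_carton 0.68 [0.6887 0.0737 0.038 ]
```

View pics/w2.png

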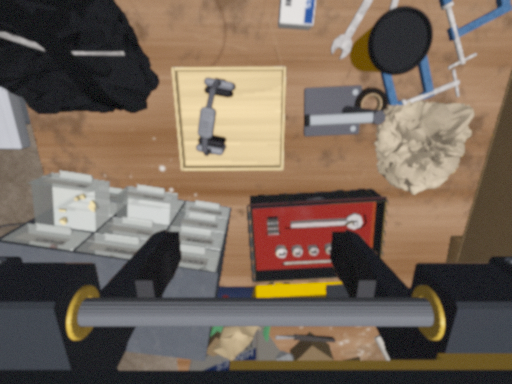

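```bash
python3 - <<'E'
import cv2
im=cv2.imread("pics/w2.png")[60:180,165:395]
cv2.imwrite("pics/w2c.png",cv2.resize(im,(0,0),fx=3.4,fy=3.4,interpolation=cv2.INTER_CUBIC))
E
```

```text
(no output)
```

View pics/w2c.png

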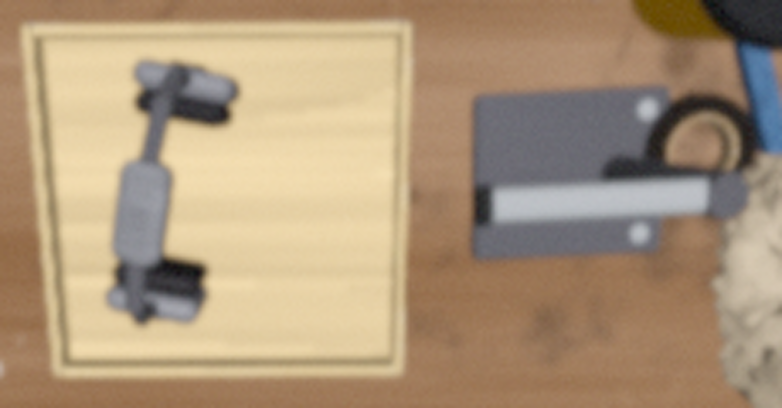

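```bash
python3 - <<'E'
from h import *
T=np.array(optics.camera_model("wrist")["pose"])
f=lambda l,z: ray("wrist",T,[[165+a/3.4,60+b/3.4] for a,b in l],z).round(4)
print("pad",f([(142,214),(146,163),(137,265)],.150))
b=f([(476,205),(490,205),(710,195),(728,193)],.155);print("bar",b, "yaw",np.arctan2(*(b[2]-b[1])[[1,0]]))
t=f([(22,25),(411,22),(402,375),(56,377)],.03);print("tray",t,t.mean(0),np.arctan2(*(t[1]-t[0])[[1,0]]),np.arctan2(*(t[2]-t[3])[[1,0]]))
E
```

```text
pad [[ 0.5507 -0.087   0.15  ]
 [ 0.5532 -0.0663  0.15  ]
 [ 0.5477 -0.1084  0.15  ]]
bar [[ 0.6902 -0.0809  0.155 ]
 [ 0.696  -0.0808  0.155 ]
 [ 0.7866 -0.0755  0.155 ]
 [ 0.7939 -0.0746  0.155 ]] yaw 0.058432302830536124
tray [[ 0.4732 -0.0055  0.03  ]
 [ 0.6721 -0.0013  0.03  ]
 [ 0.6762 -0.1877  0.03  ]
 [ 0.4775 -0.1917  0.03  ]] [ 0.57475 -0.09655  0.03   ] 0.02111300110161925 0.020128131839393278
```

```bash
python3 - <<'E'
from h import *
go(.551,-.087,.20,1.44)
T=np.array(optics.camera_model("wrist")["pose"])
print(ray("wrist",T,[[200,205],[110,185],[250,200],[315,192]],.2).round(3))
print(ray("wrist",T,[[250,200],[315,192]],.1).round(3))
E
```

```text
now [ 0.6213 -0.1292  0.417 ] yaw 1.5847 slide [ 0.215 -0.349  1.085] turn 0.184
[[ 0.545 -0.193  0.2  ]
 [ 0.425 -0.166  0.2  ]
 [ 0.614 -0.185  0.2  ]
 [ 0.703 -0.172  0.2  ]]
[[ 0.613 -0.224  0.1  ]
 [ 0.726 -0.207  0.1  ]]
```

>>> servo_tool(increments=[{"slide": [0.21,-0.35,0.4],"turn": 0.18},{"slide": [0.21,-0.35,0.4],"turn": 0.18},{"slide": [0.21,-0.35,0.8],"turn": 0.18},{"slide": [0.21,-0.35,1],"turn": 0.18},{"slide": [0.21,-0.35,1],"turn": 0.18},{"slide": [0.21,-0.35,1],"turn": 0.18},{"slide": [0.21,-0.35,1],"turn": 0.18},{"slide": [0.21,-0.35,1],"turn": 0.18}])

```text
time_s: 4.87
position: [0.5508, -0.0889, 0.2166]
tcp_rot: [-3.141, 0.0, 1.442]
contact_force: [0.4, -0.7, 0.2]
gripper_width: 0.088
grip_force: 0.0
```

```bash
python3 - <<'E'
from h import *
go(.551,-.087,.133,1.44)
E
```

```text
now [ 0.5508 -0.0889  0.2166] yaw 1.442 slide [0.01  0.    0.418] turn 0.003
```

>>> servo_tool(increments=[{"slide": [0.01,0,0.2],"turn": 0},{"slide": [0.01,0,0.3],"turn": 0},{"slide": [0.01,0,0.38],"turn": 0},{"slide": [0.01,0,0.418],"turn": 0},{"slide": [0.01,0,0.418],"turn": 0},{"slide": [0.01,0,0.418],"turn": 0}])

```text
time_s: 5.37
position: [0.5525, -0.0876, 0.1346]
tcp_rot: [3.139, 0.0, 1.441]
contact_force: [0.5, -0.2, 0.6]
gripper_width: 0.0881
grip_force: 0.0
```

>>> servo_tool(increments=[{"slide": [0,0,0],"turn": 0},{"slide": [0,0,0],"turn": 0},{"slide": [0,0,0],"turn": 0},{"slide": [0,0,0],"turn": 0},{"slide": [0,0,0],"turn": 0},{"slide": [0,0,0],"turn": 0},{"slide": [0,0,0],"turn": 0},{"slide": [0,0,0],"turn": 0}], jaw=0, squeeze=25)

```text
time_s: 6.03
position: [0.551, -0.0872, 0.1331]
tcp_rot: [-3.142, -0.0, 1.442]
contact_force: [-1.0, 0.7, -0.6]
gripper_width: 0.0369
grip_force: 0.0
```

>>> servo_tool(increments=[{"slide": [0,0,0],"turn": 0},{"slide": [0,0,0],"turn": 0},{"slide": [0,0,0],"turn": 0},{"slide": [0,0,0],"turn": 0},{"slide": [0,0,0],"turn": 0},{"slide": [0,0,0],"turn": 0}])

```text
time_s: 6.53
position: [0.5509, -0.0872, 0.133]
tcp_rot: [-3.141, -0.0, 1.442]
contact_force: [-0.8, -0.9, -0.2]
gripper_width: 0.0219
grip_force: 24.8
```

>>> servo_tool(increments=[{"slide": [0,0,-0.1],"turn": 0},{"slide": [0,0,-0.24],"turn": 0},{"slide": [0,0,-0.24],"turn": -0.1},{"slide": [0,0,-0.24],"turn": -0.24},{"slide": [0,0,-0.24],"turn": -0.24},{"slide": [0,0,-0.24],"turn": -0.24}])

```text
time_s: 7.03
position: [0.5507, -0.0872, 0.1809]
tcp_rot: [-3.141, -0.001, 1.627]
contact_force: [-0.1, 0.9, -2.1]
gripper_width: 0.0214
grip_force: 24.9
```

```bash
python3 - <<'E'
from h import *
go(.726,-.079,.182,1.63)
T,im=look("side",[]); C=im[130:230,150:300]; cv2.imwrite("pics/s1.png",cv2.resize(C[:,:,::-1],(0,0),fx=4,fy=4))
E
```

```text
now [ 0.5507 -0.0872  0.1809] yaw 1.6271 slide [-0.008  0.877 -0.006] turn -0.004
```

View pics/s1.png

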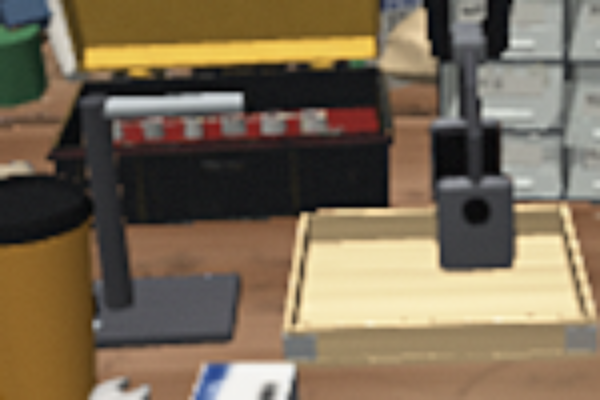

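Ear defenders are lifted upright (cups at crop (475,220)), bar tip at crop (240,102). Slide them onto the bar.

>>> servo_tool(increments=[{"slide": [-0.008,0.15,-0.01],"turn": 0},{"slide": [-0.008,0.3,-0.01],"turn": 0},{"slide": [-0.008,0.45,-0.01],"turn": 0},{"slide": [-0.008,0.6,-0.01],"turn": 0},{"slide": [-0.008,0.75,-0.01],"turn": 0},{"slide": [-0.008,0.877,-0.01],"turn": 0},{"slide": [-0.008,0.877,-0.01],"turn": 0},{"slide": [-0.008,0.877,-0.01],"turn": 0}])

```text
time_s: 7.75
position: [0.7264, -0.0778, 0.1815]
tcp_rot: [-3.14, -0.0, 1.629]
contact_force: [-0.7, -1.0, -2.4]
gripper_width: 0.0218
grip_force: 25.0
```

>>> servo_tool(increments=[{"slide": [0,0,0.03],"turn": 0},{"slide": [0,0,0.055],"turn": 0},{"slide": [0,0,0.07],"turn": 0},{"slide": [0,0,0.07],"turn": 0},{"slide": [0,0,0.07],"turn": 0}])

```text
time_s: 8.17
position: [0.7256, -0.0785, 0.1689]
tcp_rot: [-3.141, -0.0, 1.63]
contact_force: [-0.2, -0.0, -2.1]
gripper_width: 0.0216
grip_force: 25.0
```

```bash
python3 - <<'E'
from h import *
go(.726,-.079,.165,1.63)
T,im=look("side",[]); C=im[110:230,130:280]; cv2.imwrite("pics/s2.png",cv2.resize(C[:,:,::-1],(0,0),fx=4,fy=4))
E
```

```text
now [ 0.7256 -0.0785  0.1689] yaw 1.6295 slide [-0.002  0.002  0.019] turn -0.001
```

View pics/s2.png

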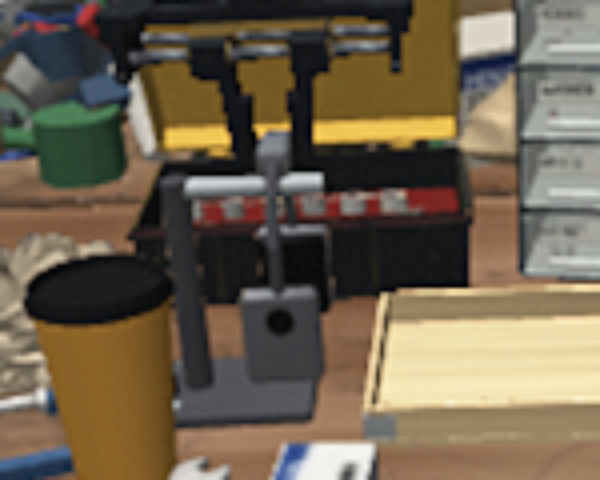

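Bar passes through the arch, cups either side (crop (285,335) and (300,265)). Lower until the weight transfers.

>>> servo_tool(increments=[{"slide": [0,0,0.01],"turn": 0},{"slide": [0,0,0.015],"turn": 0},{"slide": [0,0,0.02],"turn": 0},{"slide": [0,0,0.02],"turn": 0}])

```text
time_s: 8.55
position: [0.7263, -0.0785, 0.1653]
tcp_rot: [3.141, -0.0, 1.63]
contact_force: [-0.4, -0.4, -2.0]
gripper_width: 0.0217
grip_force: 25.0
```

>>> servo_tool(increments=[{"slide": [0,0,0.005],"turn": 0},{"slide": [0,0,0.01],"turn": 0},{"slide": [0,0,0.01],"turn": 0}])

```text
time_s: 8.8
position: [0.7264, -0.0784, 0.1651]
tcp_rot: [3.141, -0.0, 1.63]
contact_force: [-4.1, 0.6, 8.1]
gripper_width: 0.0219
grip_force: 25.0
```

>>> servo_tool(increments=[{"slide": [0,0,0],"turn": 0},{"slide": [0,0,0],"turn": 0},{"slide": [0,0,0],"turn": 0},{"slide": [0,0,0],"turn": 0},{"slide": [0,0,0],"turn": 0},{"slide": [0,0,0],"turn": 0}], jaw=0.55)

```text
time_s: 9.3
position: [0.7262, -0.0785, 0.1629]
tcp_rot: [-3.141, -0.0, 1.63]
contact_force: [0.1, 0.4, 0.4]
gripper_width: 0.0484
grip_force: 0.0
```

>>> servo_tool(increments=[{"slide": [0,0,-0.1],"turn": 0},{"slide": [0,0,-0.25],"turn": 0},{"slide": [0,0,-0.45],"turn": 0},{"slide": [0,0,-0.65],"turn": 0},{"slide": [0,0,-0.85],"turn": 0},{"slide": [0,0,-1],"turn": 0},{"slide": [0,0,-1],"turn": 0},{"slide": [0,0,-1],"turn": 0}])

```text
time_s: 9.97
position: [0.7272, -0.0788, 0.3654]
tcp_rot: [3.137, 0.001, 1.63]
contact_force: [-0.2, -0.1, -0.9]
gripper_width: 0.0487
grip_force: 0.0
```

```bash
python3 - <<'E'
from h import *
T,im=look("side",["ear_defenders"]); C=im[110:230,130:280]; cv2.imwrite("pics/s3.png",cv2.resize(C[:,:,::-1],(0,0),fx=4,fy=4))
go(.60,.14,.42,np.pi)
E
```

```text
side ear_defenders 0.97 [ 0.7224 -0.0326  0.0879]
now [ 0.7255 -0.0783  0.3615] yaw 1.63 slide [ 1.127 -0.563 -0.29 ] turn -1.925
```

View pics/s3.png

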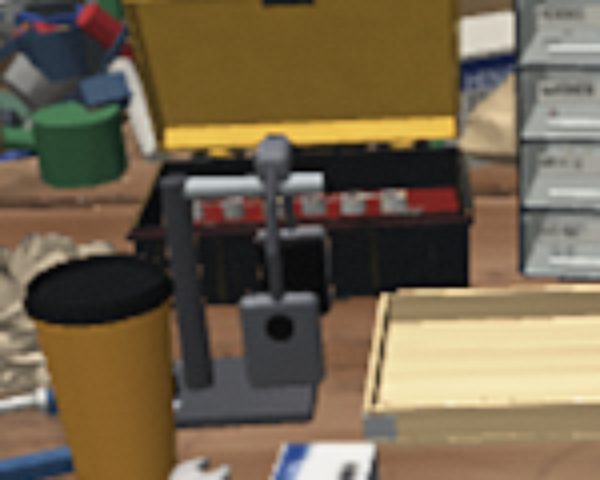

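Ear defenders hang freely on the bar (pad at crop (272,155)). Now look at the cartons from above.

>>> servo_tool(increments=[{"slide": [0.2,-0.1,-0.28],"turn": 0.08},{"slide": [0.9,-0.8,-0.28],"turn": 0.08},{"slide": [0.9,-0.8,-0.28],"turn": 0.08},{"slide": [0.9,-0.8,-0.28],"turn": 0.08},{"slide": [0.9,-0.8,-0.28],"turn": 0.08},{"slide": [0.9,-0.8,-0.28],"turn": 0.08},{"slide": [0.9,-0.8,-0.28],"turn": 0.08},{"slide": [0.9,-0.8,-0.28],"turn": 0.08}], jaw=1)

```text
time_s: 10.73
position: [0.5533, 0.095, 0.4182]
tcp_rot: [-3.138, -0.001, 1.573]
contact_force: [0.4, -0.3, -0.9]
gripper_width: 0.0883
grip_force: 0.0
```

>>> servo_tool(increments=[{"slide": [0.2,0,0],"turn": 0},{"slide": [0.25,0,0],"turn": 0},{"slide": [0.25,0,0],"turn": 0},{"slide": [0.25,0,0],"turn": 0},{"slide": [0.25,0,0],"turn": 0}])

```text
time_s: 11.15
position: [0.5567, 0.1391, 0.4183]
tcp_rot: [-3.141, 0.002, 1.564]
contact_force: [-0.4, 0.3, 0.5]
gripper_width: 0.0883
grip_force: 0.0
```

```bash
cat >> h.py <<'E'
from scipy.optimize import minimize
DIM=dict(long_carton=(.061,.100,.046),tall_carton=(.061,.090,.051),small_carton=(.056,.085,.041),tape_measure=(.036,.084,.068))
def fit(n,T,names,z0=0):
    "fit x,y,yaw of boxes to the network masks"
    for t in names:
        rs=optics.cut_out(n,t)
        if not rs: print(t,"none"); continue
        M=np.ascontiguousarray(rs[0]["mask"]).astype(np.uint8); dx,dy,h=DIM[t]
        B=np.array([[i*dx/2,j*dy/2,k*h] for i in(-1,1) for j in(-1,1) for k in(0,1)])
        v,u=np.nonzero(M); c=ray(n,T,[[u.mean(),v.mean()]],z0+.8*h)[0]
        def cost(p):
            P=R.from_euler("z",p[2]*10).apply(B)+[p[0],p[1],z0]
            H=cv2.convexHull((pix(n,T,P)*16).astype(np.int32)); I=np.zeros_like(M)
            cv2.fillConvexPoly(I,H,1,cv2.LINE_8,4)
            return 1-(I&M).sum()/max(1,(I|M).sum())
        best=min((minimize(cost,[c[0],c[1],a],method="Nelder-Mead",options=dict(initial_simplex=np.array([c[0],c[1],a])+np.array([[0,0,0],[.012,0,0],[0,.012,0],[0,0,.03]]))) for a in np.arange(-8,8)*np.pi/160),key=lambda r:r.fun)
        print(t,"p",round(rs[0]["p"],2),"xy",best.x[:2].round(4),"yaw",round(best.x[2]*10,3),"IoU",round(1-best.fun,3))
E
python3 - <<'E'
from h import *
T,im=look("wrist",[],"w3")
fit("wrist",T,DIM)
go(.55,.25,.2,np.pi)
E
```

```text
long_carton none
tall_carton p 0.57 xy [0.5508 0.2244] yaw 0.111 IoU 0.909
small_carton p 0.71 xy [0.6872 0.1013] yaw -0.03 IoU 0.931
tape_measure p 0.87 xy [0.4406 0.2269] yaw -0.097 IoU 0.745
now [0.5563 0.1406 0.4191] yaw 1.5653 slide [ 0.547 -0.034  1.095] turn 1.993
```

View pics/w3.png

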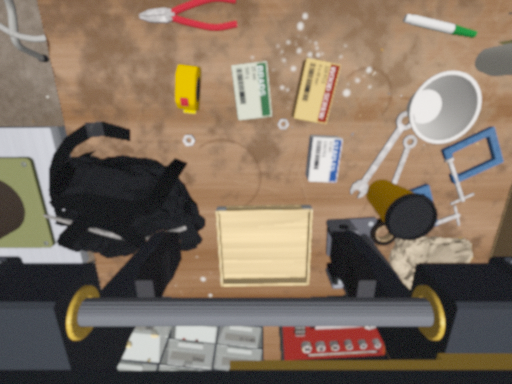

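```bash
python3 - <<'E'
from h import *
T=np.array(optics.camera_model("wrist")["pose"])
p=ray("wrist",T,[(310,59),(340,67),(326,123),(295,118)],.046); print(p.round(4),p.mean(0))
p=ray("wrist",T,[(178,65),(199,65),(200,106),(178,106)],.066); print("tape",p.round(4),p.mean(0))
S=np.array(optics.camera_model("side")["pose"]);C=np.array(optics.camera_model("scene")["pose"])
print("base",ray("side",S,[[158,228]],0).round(3),ray("scene",C,[[345,210]],0).round(3))
for z in(.1,.12,.14,.16,.18):print(z,"lid",ray("side",S,[[155,180]],z).round(3),ray("scene",C,[[350,158]],z).round(3),ray("wrist",T,[[407,217]],z).round(3))
print(bot.get_obs()["joint_positions"].round(2))
T,im=look("side",["long_carton","tall_carton","small_carton","tape_measure"])
fit("side",T,DIM)
E
```

```text
[[0.6482 0.2774 0.046 ]
 [0.6997 0.2647 0.046 ]
 [0.6831 0.172  0.046 ]
 [0.6269 0.1811 0.046 ]] [0.66449012 0.2238007  0.046     ]
tape [[0.4307 0.2676 0.066 ]
 [0.4649 0.2674 0.066 ]
 [0.4621 0.2034 0.066 ]
 [0.4247 0.2036 0.066 ]] [0.44559971 0.23551134 0.066     ]
base [[0.831 0.017 0.   ]] [[0.817 0.018 0.   ]]
0.1 lid [[ 0.842 -0.058  0.1  ]] [[0.857 0.06  0.1  ]] [[0.829 0.011 0.1  ]]
0.12 lid [[ 0.828 -0.01   0.12 ]] [[0.832 0.036 0.12 ]] [[0.817 0.02  0.12 ]]
0.14 lid [[0.813 0.038 0.14 ]] [[0.807 0.012 0.14 ]] [[0.805 0.029 0.14 ]]
0.16 lid [[0.798 0.086 0.16 ]] [[ 0.782 -0.012  0.16 ]] [[0.793 0.039 0.16 ]]
0.18 lid [[0.783 0.134 0.18 ]] [[ 0.757 -0.035  0.18 ]] [[0.782 0.048 0.18 ]]
[-0.44  0.45  0.19  1.45 -0.09  1.25 -0.25]
side long_carton 0.92 [0.6589 0.2521 0.0475]
side tall_carton 0.91 [0.553  0.2602 0.0479]
side small_carton 0.75 [0.6859 0.1188 0.0406]
side tape_measure 0.92 [0.4428 0.2603 0.0566]
long_carton p 0.39 xy [ 0.7411 -0.1676] yaw 0.107 IoU 0.597
tall_carton p 0.64 xy [0.5505 0.2209] yaw 0.107 IoU 0.94
small_carton p 0.63 xy [0.689  0.0918] yaw -0.066 IoU 0.818
tape_measure p 0.74 xy [0.4338 0.2199] yaw -0.216 IoU 0.755
```

```bash
python3 - <<'E'
from h import *
go(.6645,.224,.12,1.373)
E
```

```text
now [0.556  0.1418 0.4192] yaw 1.5673 slide [0.413 0.541 1.496] turn 0.247
```

>>> servo_tool(increments=[{"slide": [0.41,0.54,0.4],"turn": 0.247},{"slide": [0.41,0.54,0.6],"turn": 0.247},{"slide": [0.41,0.54,0.8],"turn": 0.247},{"slide": [0.41,0.54,1],"turn": 0.247},{"slide": [0.41,0.54,1],"turn": 0.247},{"slide": [0.41,0.54,1],"turn": 0.247},{"slide": [0.41,0.54,1],"turn": 0.247},{"slide": [0.41,0.54,1],"turn": 0.247}])

```text
time_s: 12.52
position: [0.6629, 0.2235, 0.2165]
tcp_rot: [-3.137, 0.003, 1.374]
contact_force: [0.1, -0.7, 1.2]
gripper_width: 0.0885
grip_force: 0.0
```

```bash
python3 - <<'E'
from h import *
T,im=look("wrist",["long_carton"],"w4")
fit("wrist",T,["long_carton"])
go(.6645,.224,.031,1.373)
E
```

```text
wrist long_carton 0.87 [0.6627 0.2285 0.0416]
long_carton p 0.96 xy [0.6634 0.2223] yaw -0.164 IoU 0.932
now [0.6658 0.2229 0.2226] yaw 1.3723 slide [ 0.002 -0.012  0.958] turn -0.001
```

View pics/w4.png

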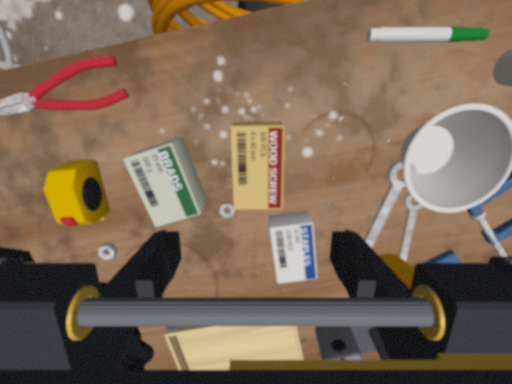

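Long carton is at (258,167), square to the gripper. Descend and grip.

>>> servo_tool(increments=[{"slide": [0,-0.01,0.2],"turn": 0},{"slide": [0,-0.01,0.4],"turn": 0},{"slide": [0,-0.01,0.6],"turn": 0},{"slide": [0,-0.01,0.8],"turn": 0},{"slide": [0,-0.01,0.9],"turn": 0},{"slide": [0,-0.01,0.95],"turn": 0},{"slide": [0,-0.01,0.95],"turn": 0}])

```text
time_s: 13.25
position: [0.6625, 0.2234, 0.0295]
tcp_rot: [3.142, 0.0, 1.373]
contact_force: [-0.7, 0.1, -0.3]
gripper_width: 0.0878
grip_force: 0.0
```

>>> servo_tool(increments=[{"slide": [0,0,0],"turn": 0},{"slide": [0,0,0],"turn": 0},{"slide": [0,0,0],"turn": 0},{"slide": [0,0,0],"turn": 0},{"slide": [0,0,0],"turn": 0},{"slide": [0,0,0],"turn": 0}], jaw=0, squeeze=35)

```text
time_s: 13.75
position: [0.6636, 0.2241, 0.0308]
tcp_rot: [3.139, -0.001, 1.373]
contact_force: [-0.3, -0.5, 6.4]
gripper_width: 0.0598
grip_force: 35.0
```

>>> servo_tool(increments=[{"slide": [0,0,-0.2],"turn": 0},{"slide": [0,0,-0.4],"turn": -0.1},{"slide": [-0.1,0,-0.6],"turn": -1},{"slide": [-0.2,0,-0.6],"turn": -1},{"slide": [-0.3,0,-0.6],"turn": -1},{"slide": [-0.3,0,-0.6],"turn": -1},{"slide": [-0.3,0,-0.6],"turn": -1},{"slide": [-0.3,0,-0.6],"turn": -1}])

```text
time_s: 14.42
position: [0.6501, 0.1639, 0.1491]
tcp_rot: [-3.141, -0.0, 2.163]
contact_force: [-0.4, -0.3, -2.4]
gripper_width: 0.0597
grip_force: 35.0
```

>>> servo_tool(increments=[{"slide": [0,0,0],"turn": -1},{"slide": [0,0,0],"turn": -1},{"slide": [0,0,0],"turn": -1},{"slide": [0,0,0],"turn": -1},{"slide": [0,0,0],"turn": -1},{"slide": [0,0,0],"turn": -1},{"slide": [0,0,0],"turn": -1},{"slide": [0,0,0],"turn": -1}])

```text
time_s: 15.08
position: [0.6501, 0.1643, 0.1487]
tcp_rot: [-3.141, -0.001, 2.944]
contact_force: [0.0, -0.4, -1.2]
gripper_width: 0.0599
grip_force: 35.0
```

```bash
python3 - <<'E'
from h import *
go(.6157,-.0457,.13,3.1623)
print(bot.get_obs()["joint_positions"].round(2))
E
```

```text
now [0.6501 0.1643 0.1487] yaw 2.9443 slide [-0.037 -1.063  0.094] turn -0.278
[-0.18  0.86 -0.27  1.49  0.28  0.83  0.82]
```

>>> servo_tool(increments=[{"slide": [0,-0.15,0],"turn": -0.1},{"slide": [0,-0.35,0],"turn": -0.278},{"slide": [-0.02,-0.55,0.03],"turn": -0.278},{"slide": [-0.037,-0.75,0.09],"turn": -0.278},{"slide": [-0.037,-0.95,0.09],"turn": -0.278},{"slide": [-0.037,-1,0.09],"turn": -0.278},{"slide": [-0.037,-1,0.09],"turn": -0.278}])

```text
time_s: 15.67
position: [0.6171, -0.04, 0.1304]
tcp_rot: [-3.136, -0.003, -3.131]
contact_force: [0.6, -0.8, -2.9]
gripper_width: 0.0597
grip_force: 35.0
```

```bash
python3 - <<'E'
from h import *
go(.6157,-.0457,.0375,3.1623)
T,im=look("wrist",[],"w5")
E
```

```text
now [ 0.6171 -0.04    0.1304] yaw -3.1308 slide [ 0.006 -0.026  0.465] turn -0.013
```

View pics/w5.png

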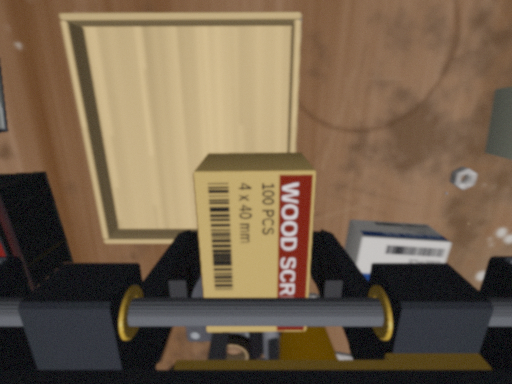

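```bash
python3 - <<'E'
from h import *
T=np.array(optics.camera_model("wrist")["pose"])
print(ray("wrist",T,[(197,169),(312,173),(313,330),(207,331)],.146).round(4))
t=ray("wrist",T,[(61,14),(300,12)],.03); print("tray near corners",t.round(4))
print("exp",(np.array([.5748,-.0966])+R.from_euler("z",.0207).as_matrix()[:2,:2]@np.array([[-.1,-.1],[-.093,.093]])).T if 0 else [(.5748-.1*np.cos(.0207)-s*.093*np.sin(.0207), -.0966-.1*np.sin(.0207)+s*.093) for s in(-1,1)])
E
```

```text
[[ 0.5677 -0.0643  0.146 ]
 [ 0.5689 -0.0092  0.146 ]
 [ 0.6647 -0.0009  0.146 ]
 [ 0.6664 -0.0634  0.146 ]]
tray near corners [[ 0.4783 -0.1861  0.03  ]
 [ 0.4742 -0.0039  0.03  ]]
exp [(np.float64(0.4767463862569245), np.float64(-0.19166985217411714)), (np.float64(0.47289646121306667), np.float64(-0.00566985217411714))]
```

>>> servo_tool(increments=[{"slide": [0.003,-0.035,0.0],"turn": -0.013},{"slide": [0.003,-0.035,0.1],"turn": -0.013},{"slide": [0.003,-0.035,0.25],"turn": -0.013},{"slide": [0.003,-0.035,0.35],"turn": -0.013},{"slide": [0.003,-0.035,0.4],"turn": -0.013},{"slide": [0.003,-0.035,0.43],"turn": -0.013},{"slide": [0.003,-0.035,0.455],"turn": -0.013},{"slide": [0.003,-0.035,0.455],"turn": -0.013}])

```text
time_s: 16.38
position: [0.6229, -0.0376, 0.0463]
tcp_rot: [-3.141, 0.01, -3.108]
contact_force: [-5.0, -2.0, 33.8]
gripper_width: 0.0598
grip_force: 35.0
```

>>> servo_tool(increments=[{"slide": [0,0,-0.1],"turn": 0},{"slide": [0,-0.04,-0.15],"turn": 0},{"slide": [0,-0.04,-0.15],"turn": 0},{"slide": [0,-0.04,-0.15],"turn": 0},{"slide": [0,-0.04,-0.15],"turn": 0}])

```text
time_s: 16.8
position: [0.6178, -0.0475, 0.0691]
tcp_rot: [3.141, -0.001, -3.111]
contact_force: [-0.4, 0.3, -2.7]
gripper_width: 0.0596
grip_force: 34.9
```

```bash
python3 - <<'E'
from h import *
go(.6165,-.050,.0375,3.1623)
T,im=look("wrist",[],"w6")
E
```

```text
now [ 0.6178 -0.0475  0.0691] yaw -3.1105 slide [ 0.007 -0.013  0.158] turn 0.013
```

View pics/w6.png

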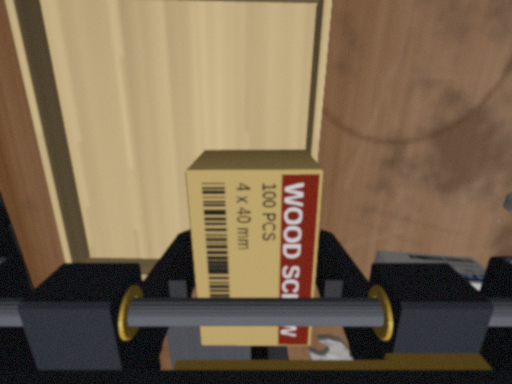

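```bash
python3 - <<'E'
from h import *
T=np.array(optics.camera_model("wrist")["pose"])
print("box top",ray("wrist",T,[(189,171),(319,175),(313,344),(202,343)],.0845).round(4))
print("rim inner right",ray("wrist",T,[(318,4),(307,148)],.03).round(4),"outer",ray("wrist",T,[(331,4),(320,148)],.03).round(4))
print("rim inner left",ray("wrist",T,[(11,2),(68,258)],.03).round(4))
print("rim far outer", ray("wrist",T,[(110,259)],.03).round(4))
E
```

```text
box top [[ 0.5687 -0.0806  0.0845]
 [ 0.5688 -0.0184  0.0845]
 [ 0.6738 -0.011   0.0845]
 [ 0.6751 -0.0775  0.0845]]
rim inner right [[ 0.4838 -0.0161  0.03  ]
 [ 0.5658 -0.0149  0.03  ]] outer [[ 0.4836 -0.0087  0.03  ]
 [ 0.5655 -0.0063  0.03  ]]
rim inner left [[ 0.4883 -0.1892  0.03  ]
 [ 0.6547 -0.1874  0.03  ]]
rim far outer [[ 0.6546 -0.1559  0.03  ]]
```

>>> servo_tool(increments=[{"slide": [0.015,-0.037,0.0],"turn": 0.035},{"slide": [0.015,-0.037,0.0],"turn": 0.035},{"slide": [0.015,-0.037,0.05],"turn": 0.035},{"slide": [0.015,-0.037,0.09],"turn": 0.035},{"slide": [0.015,-0.037,0.12],"turn": 0.035},{"slide": [0.015,-0.037,0.145],"turn": 0.035},{"slide": [0.015,-0.037,0.15],"turn": 0.035},{"slide": [0.015,-0.037,0.15],"turn": 0.035}])

```text
time_s: 17.52
position: [0.6153, -0.0549, 0.0394]
tcp_rot: [3.141, -0.001, -3.138]
contact_force: [-1.0, 0.0, -1.6]
gripper_width: 0.0598
grip_force: 34.9
```

Inside the tray now; lower the last millimetres to contact.

>>> servo_tool(increments=[{"slide": [0,0,0.01],"turn": 0},{"slide": [0,0,0.015],"turn": 0},{"slide": [0,0,0.02],"turn": 0},{"slide": [0,0,0.02],"turn": 0}])

```text
time_s: 17.85
position: [0.6157, -0.0551, 0.0361]
tcp_rot: [3.142, 0.0, -3.138]
contact_force: [0.3, -0.4, -2.7]
gripper_width: 0.0595
grip_force: 34.9
```

>>> servo_tool(increments=[{"slide": [0,0,0],"turn": 0},{"slide": [0,0,0],"turn": 0},{"slide": [0,0,0],"turn": 0},{"slide": [0,0,0],"turn": 0},{"slide": [0,0,0],"turn": 0}], jaw=0.85)

```text
time_s: 18.27
position: [0.6158, -0.0551, 0.0363]
tcp_rot: [3.142, 0.0, -3.138]
contact_force: [-0.4, -0.0, 0.1]
gripper_width: 0.0747
grip_force: 0.0
```

>>> servo_tool(increments=[{"slide": [0,0,-0.1],"turn": 0},{"slide": [0,0,-0.3],"turn": 0},{"slide": [0,0,-0.5],"turn": 0},{"slide": [0,0,-0.7],"turn": 0},{"slide": [0,0.2,-0.9],"turn": 0},{"slide": [0,0.4,-1],"turn": 0.3},{"slide": [0,0.6,-1],"turn": 0.5},{"slide": [0,0.8,-1],"turn": 0.7}], jaw=1)

```text
time_s: 18.93
position: [0.6164, 0.0938, 0.2385]
tcp_rot: [3.139, 0.004, 2.762]
contact_force: [0.7, 0.1, -0.5]
gripper_width: 0.0883
grip_force: 0.0
```

```bash
python3 - <<'E'
from h import *
go(.5506,.223,.2,np.pi/2+.11)
E
```

```text
now [0.6164 0.0938 0.2385] yaw 2.7615 slide [0.546 0.477 0.192] turn 1.376
```

>>> servo_tool(increments=[{"slide": [0.54,0.4,0],"turn": 1},{"slide": [0.54,0.4,0],"turn": 1},{"slide": [0.54,0.4,0],"turn": 1},{"slide": [0.54,0.4,0],"turn": 1},{"slide": [0.54,0.4,0],"turn": 1},{"slide": [0.54,0.4,0],"turn": 1},{"slide": [0.54,0.4,0],"turn": 1},{"slide": [0.54,0.4,0],"turn": 1}])

```text
time_s: 19.6
position: [0.5433, 0.2069, 0.2358]
tcp_rot: [3.141, 0.0, 1.985]
contact_force: [0.6, 0.4, -0.1]
gripper_width: 0.0884
grip_force: 0.0
```

>>> servo_tool(increments=[{"slide": [0,0,0],"turn": 0.37},{"slide": [0,0,0],"turn": 0.37},{"slide": [0,0,0],"turn": 0.37},{"slide": [0,0,0],"turn": 0.37},{"slide": [0,0,0],"turn": 0.37}])

```text
time_s: 20.02
position: [0.5434, 0.2065, 0.2356]
tcp_rot: [-3.141, -0.0, 1.697]
contact_force: [0.2, -0.1, 1.0]
gripper_width: 0.0882
grip_force: 0.0
```

```bash
python3 - <<'E'
from h import *
T,im=look("wrist",["tall_carton","tape_measure","small_carton"],"w7")
fit("wrist",T,["tall_carton","small_carton","tape_measure"])
go(.5506,.223,.034,np.pi/2+.11)
E
```

```text
wrist tall_carton 0.73 [ 0.5295 -0.1182  0.0016]
wrist tape_measure 0.65 [0.4417 0.2387 0.0652]
wrist small_carton 0.6 [0.6703 0.1339 0.0318]
tall_carton p 0.59 xy [0.5499 0.2256] yaw 0.106 IoU 0.958
small_carton p 0.93 xy [0.6871 0.0998] yaw 3.124 IoU 0.449
tape_measure p 0.57 xy [0.4395 0.2311] yaw -3.435 IoU 0.702
now [0.5436 0.2064 0.2356] yaw 1.6943 slide [0.078 0.045 1.008] turn 0.017
```

View pics/w7.png

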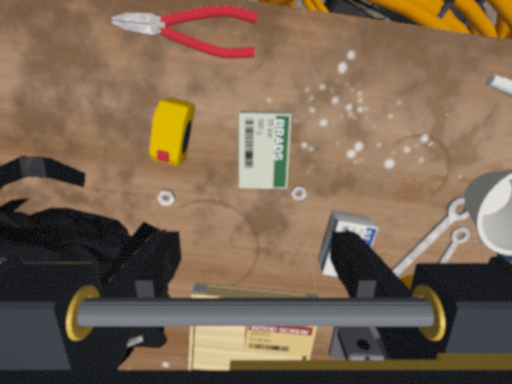

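Tall carton at (265,150), aligned; long carton sits in the tray. Descend and grip.

>>> servo_tool(increments=[{"slide": [0.086,0.043,0.2],"turn": 0.02},{"slide": [0.086,0.043,0.4],"turn": 0.02},{"slide": [0.086,0.043,0.6],"turn": 0.02},{"slide": [0.086,0.043,0.8],"turn": 0.02},{"slide": [0.086,0.043,0.92],"turn": 0.02},{"slide": [0.086,0.043,1],"turn": 0.02},{"slide": [0.086,0.043,1],"turn": 0.02},{"slide": [0.086,0.043,1],"turn": 0.02}])

```text
time_s: 21.03
position: [0.5497, 0.2245, 0.0351]
tcp_rot: [-3.14, 0.0, 1.678]
contact_force: [0.3, -0.0, -0.0]
gripper_width: 0.0878
grip_force: 0.0
```

>>> servo_tool(increments=[{"slide": [0,0,0],"turn": 0},{"slide": [0,0,0],"turn": 0},{"slide": [0,0,0],"turn": 0},{"slide": [0,0,0],"turn": 0},{"slide": [0,0,0],"turn": 0},{"slide": [0,0,0],"turn": 0}], jaw=0, squeeze=35)

```text
time_s: 21.53
position: [0.5508, 0.2249, 0.0367]
tcp_rot: [3.14, -0.001, 1.678]
contact_force: [-1.1, -0.1, 6.2]
gripper_width: 0.0594
grip_force: 35.0
```

>>> servo_tool(increments=[{"slide": [0,0,-0.2],"turn": 0},{"slide": [0,0,-0.4],"turn": -0.1},{"slide": [-0.1,0,-0.6],"turn": -1},{"slide": [-0.2,0,-0.6],"turn": -1},{"slide": [-0.3,0,-0.6],"turn": -1},{"slide": [-0.3,0,-0.6],"turn": -1},{"slide": [-0.3,0,-0.6],"turn": -1},{"slide": [-0.3,0,-0.6],"turn": -1}])

```text
time_s: 22.2
position: [0.5558, 0.1638, 0.1553]
tcp_rot: [-3.14, -0.001, 2.468]
contact_force: [-0.2, -0.6, -3.6]
gripper_width: 0.0597
grip_force: 35.0
```

>>> servo_tool(increments=[{"slide": [0,0,0],"turn": -0.9},{"slide": [0,0,0],"turn": -0.9},{"slide": [0,0,0],"turn": -0.9},{"slide": [0,0,0],"turn": -0.9},{"slide": [0,0,0],"turn": -0.9},{"slide": [0,0,0],"turn": -0.9},{"slide": [0,0,0],"turn": -0.9},{"slide": [0,0,0],"turn": -0.9}])

```text
time_s: 22.87
position: [0.5558, 0.1645, 0.1551]
tcp_rot: [-3.141, -0.001, -3.115]
contact_force: [0.0, -0.1, -3.4]
gripper_width: 0.0597
grip_force: 35.0
```

```bash
python3 - <<'E'
from h import *
go(.615,-.142,.16,3.1623)
E
```

```text
now [0.5558 0.1645 0.1551] yaw -3.1154 slide [-0.255 -1.54  -0.024] turn 0.007
```

>>> servo_tool(increments=[{"slide": [-0.25,-0.15,0],"turn": 0},{"slide": [-0.25,-0.35,0],"turn": 0},{"slide": [-0.25,-0.55,0],"turn": 0},{"slide": [-0.25,-0.75,0],"turn": 0},{"slide": [-0.25,-0.95,0],"turn": 0},{"slide": [-0.25,-1,0],"turn": 0}])

```text
time_s: 23.37
position: [0.6112, -0.0441, 0.1546]
tcp_rot: [-3.134, -0.003, -3.125]
contact_force: [-0.3, -1.7, -3.6]
gripper_width: 0.0596
grip_force: 35.0
```

>>> servo_tool(increments=[{"slide": [0,-0.15,0],"turn": 0},{"slide": [0,-0.35,0],"turn": 0},{"slide": [0,-0.53,0.1],"turn": 0},{"slide": [0,-0.53,0.2],"turn": 0},{"slide": [0,-0.53,0.3],"turn": 0},{"slide": [0,-0.53,0.3],"turn": 0},{"slide": [0,-0.53,0.3],"turn": 0},{"slide": [0,-0.53,0.3],"turn": 0}])

```text
time_s: 24.03
position: [0.616, -0.1384, 0.0965]
tcp_rot: [3.141, 0.001, -3.112]
contact_force: [0.4, -0.0, -3.0]
gripper_width: 0.0598
grip_force: 35.0
```

```bash
python3 - <<'E'
from h import *
go(.616,-.140,.042,3.1623)
T,im=look("wrist",["tray"],"w8")
z=bot.get_obs()["position"][2]+.0155
for n,zz in (("tall_carton",z),("long_carton",.051)):
    for d in optics.cut_out("wrist",n)[:1]:
        m=d["mask"].astype(np.uint8); r=cv2.boundingRect(m); print(n,round(d["p"],2),r)
        u0,v0,w,h=r; print(ray("wrist",T,[(u0,v0+h*.5),(u0+w,v0+h*.5),(u0+w/2,v0)],zz).round(4))
E
```

```text
now [ 0.616  -0.1384  0.0965] yaw -3.1121 slide [ 0.001 -0.008  0.273] turn 0.011
wrist tray 0.91 [ 0.5151 -0.1014  0.0057]
tall_carton 0.74 (195, 157, 121, 140)
[[ 0.5963 -0.1697  0.1126]
 [ 0.5945 -0.1082  0.1126]
 [ 0.5591 -0.1401  0.1126]]
long_carton 0.77 (314, 134, 107, 134)
[[ 0.6041 -0.0961  0.051 ]
 [ 0.6018 -0.0183  0.051 ]
 [ 0.5549 -0.0649  0.051 ]]
```

View pics/w8.png

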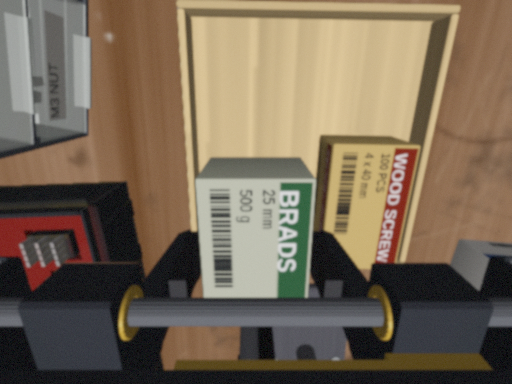

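```bash
python3 - <<'E'
from h import *
T=np.array(optics.camera_model("wrist")["pose"])
f=lambda l,z:print(ray("wrist",T,l,z).round(4).tolist())
f([(190,15),(202,150)],.03); f([(449,18),(425,150)],.03); f([(178,10),(459,10)],.03)
f([(328,149),(416,153),(405,262),(322,240)],.051)
f([(197,180),(313,180),(306,297),(204,297)],.1126)
E
```

```text
[[0.4841, -0.1859, 0.03], [0.5735, -0.1808, 0.03]]
[[0.4808, -0.0155, 0.03], [0.5685, -0.0114, 0.03]]
[[0.4815, -0.1936, 0.03], [0.476, -0.0101, 0.03]]
[[0.566, -0.0908, 0.051], [0.567, -0.03, 0.051], [0.6537, -0.02, 0.051], [0.6361, -0.0874, 0.051]]
[[0.5714, -0.1685, 0.1126], [0.5697, -0.1127, 0.1126], [0.6383, -0.11, 0.1126], [0.64, -0.1671, 0.1126]]
```

Tall carton held square above the free left part, long carton flat at (368,205); shift slightly left for finger room and lower.

>>> servo_tool(increments=[{"slide": [-0.015,-0.038,0],"turn": 0.01},{"slide": [-0.015,-0.038,0],"turn": 0.01},{"slide": [-0.015,-0.038,0.08],"turn": 0.01},{"slide": [-0.015,-0.038,0.15],"turn": 0.01},{"slide": [-0.015,-0.038,0.2],"turn": 0.01},{"slide": [-0.015,-0.038,0.24],"turn": 0.01},{"slide": [-0.015,-0.038,0.26],"turn": 0.01},{"slide": [-0.015,-0.038,0.26],"turn": 0.01}])

```text
time_s: 24.9
position: [0.618, -0.1468, 0.0427]
tcp_rot: [3.141, -0.001, -3.12]
contact_force: [0.0, -1.1, -3.4]
gripper_width: 0.0598
grip_force: 35.0
```

>>> servo_tool(increments=[{"slide": [0,0,0.006],"turn": 0},{"slide": [0,0,0.012],"turn": 0},{"slide": [0,0,0.012],"turn": 0}])

```text
time_s: 25.15
position: [0.619, -0.1469, 0.0418]
tcp_rot: [3.142, 0.001, -3.121]
contact_force: [0.2, -0.4, -1.8]
gripper_width: 0.0595
grip_force: 35.0
```

>>> servo_tool(increments=[{"slide": [0,0,0],"turn": 0},{"slide": [0,0,0],"turn": 0},{"slide": [0,0,0],"turn": 0},{"slide": [0,0,0],"turn": 0},{"slide": [0,0,0],"turn": 0}], jaw=0.76)

```text
time_s: 25.57
position: [0.6186, -0.147, 0.0414]
tcp_rot: [-3.142, 0.0, -3.121]
contact_force: [0.1, -0.3, 0.1]
gripper_width: 0.067
grip_force: 0.0
```

>>> servo_tool(increments=[{"slide": [0,0,-0.05],"turn": 0},{"slide": [0,0,-0.15],"turn": 0},{"slide": [0,0,-0.3],"turn": 0},{"slide": [0,0,-0.5],"turn": 0},{"slide": [0,0.2,-0.7],"turn": 0.2},{"slide": [0,0.4,-0.9],"turn": 0.4},{"slide": [0,0.6,-1],"turn": 0.6},{"slide": [0,0.75,-1],"turn": 0.75}])

```text
time_s: 26.23
position: [0.617, -0.0139, 0.2401]
tcp_rot: [3.139, 0.005, 2.653]
contact_force: [1.4, 0.0, -0.8]
gripper_width: 0.0672
grip_force: 0.0
```

>>> servo_tool(increments=[{"slide": [0,0,0],"turn": 1},{"slide": [0,0,0],"turn": 1},{"slide": [0,0,0],"turn": 1},{"slide": [0,0,0],"turn": 1},{"slide": [0,0,0],"turn": 1},{"slide": [0,0,0],"turn": 1},{"slide": [0,0,0],"turn": 1}], jaw=1)

```text
time_s: 26.82
position: [0.6155, -0.0132, 0.2368]
tcp_rot: [3.141, -0.0, 1.872]
contact_force: [-0.0, -0.1, 0.3]
gripper_width: 0.088
grip_force: 0.0
```

```bash
python3 - <<'E'
from h import *
go(.685,.07,.3,np.pi/2-.05)
T,im=look("wrist",[],"w9"); fit("wrist",T,["small_carton","tall_carton","long_carton"],0)
E
```

```text
now [ 0.6155 -0.0132  0.2368] yaw 1.8724 slide [ 0.294  0.456 -0.316] turn 0.448
small_carton p 0.88 xy [0.6876 0.1   ] yaw -0.066 IoU 0.966
tall_carton none
long_carton p 0.79 xy [ 0.6117 -0.0574] yaw -1.575 IoU 0.94
```

>>> servo_tool(increments=[{"slide": [0.54,0.54,0],"turn": 0.45},{"slide": [0.54,0.54,0],"turn": 0.45},{"slide": [0.54,0.54,0],"turn": 0.45},{"slide": [0.54,0.54,0],"turn": 0.45},{"slide": [0.54,0.54,0],"turn": 0.45},{"slide": [0.54,0.54,0],"turn": 0.45},{"slide": [0.54,0.54,0],"turn": 0.45},{"slide": [0.54,0.54,0],"turn": 0.45}])

```text
time_s: 27.68
position: [0.6857, 0.1192, 0.236]
tcp_rot: [-3.141, 0.002, 1.522]
contact_force: [-0.2, -0.5, 0.2]
gripper_width: 0.0882
grip_force: 0.0
```

```bash
python3 - <<'E'
from h import *
T,im=look("wrist",["small_carton"]); fit("wrist",T,["small_carton"],0)
go(.6888,.118,.026,1.505)
E
```

```text
wrist small_carton 0.84 [0.6898 0.1058 0.0394]
small_carton p 0.71 xy [0.6874 0.1012] yaw -0.074 IoU 0.957
now [0.6859 0.1199 0.2362] yaw 1.5218 slide [-0.008  0.015  1.051] turn 0.021
```

>>> servo_tool(increments=[{"slide": [0,0.015,0.2],"turn": 0.025},{"slide": [0,0.015,0.4],"turn": 0.025},{"slide": [0,0.015,0.6],"turn": 0.025},{"slide": [0,0.015,0.75],"turn": 0.025},{"slide": [0,0.015,0.88],"turn": 0.025},{"slide": [0,0.015,1],"turn": 0.025},{"slide": [0,0.015,1],"turn": 0.025},{"slide": [0,0.015,1],"turn": 0.025}])

```text
time_s: 28.5
position: [0.6881, 0.1208, 0.0352]
tcp_rot: [-3.139, 0.001, 1.504]
contact_force: [0.5, -0.0, 0.0]
gripper_width: 0.0884
grip_force: 0.0
```

>>> servo_tool(increments=[{"slide": [0,0,0.045],"turn": 0},{"slide": [0,0,0.045],"turn": 0},{"slide": [0,0,0.045],"turn": 0}])

```text
time_s: 28.75
position: [0.6897, 0.1217, 0.0281]
tcp_rot: [3.14, -0.001, 1.504]
contact_force: [-0.8, 0.5, -0.0]
gripper_width: 0.0886
grip_force: 0.0
```

>>> servo_tool(increments=[{"slide": [0,0,0],"turn": 0},{"slide": [0,0,0],"turn": 0},{"slide": [0,0,0],"turn": 0},{"slide": [0,0,0],"turn": 0},{"slide": [0,0,0],"turn": 0},{"slide": [0,0,0],"turn": 0},{"slide": [0,0,0],"turn": 0}], jaw=0, squeeze=45)

```text
time_s: 29.33
position: [0.6893, 0.1217, 0.0271]
tcp_rot: [3.141, -0.0, 1.504]
contact_force: [0.3, -0.7, 0.3]
gripper_width: 0.0546
grip_force: 44.9
```

>>> servo_tool(increments=[{"slide": [0,0,-0.15],"turn": 0},{"slide": [0,0,-0.3],"turn": 0},{"slide": [0,-0.1,-0.5],"turn": -0.15},{"slide": [-0.1,-0.3,-0.6],"turn": -1},{"slide": [-0.2,-0.45,-0.6],"turn": -1},{"slide": [-0.3,-0.6,-0.6],"turn": -1},{"slide": [-0.3,-0.6,-0.6],"turn": -1},{"slide": [-0.3,-0.6,-0.6],"turn": -1}])

```text
time_s: 30.0
position: [0.5611, 0.0672, 0.1466]
tcp_rot: [-3.136, -0.001, 2.252]
contact_force: [1.6, 1.1, -2.4]
gripper_width: 0.0545
grip_force: 44.9
```

>>> servo_tool(increments=[{"slide": [0,0,0],"turn": -1},{"slide": [0,0,0],"turn": -1},{"slide": [0,0,0],"turn": -1},{"slide": [0,0,0],"turn": -1},{"slide": [0,0,0],"turn": -1},{"slide": [0,0,0],"turn": -1},{"slide": [0,0,0],"turn": -1},{"slide": [0,0,0],"turn": -1}])

```text
time_s: 30.67
position: [0.5648, 0.0692, 0.1464]
tcp_rot: [-3.141, -0.001, 3.033]
contact_force: [0.0, 0.3, -1.5]
gripper_width: 0.0543
grip_force: 44.9
```

```bash
python3 - <<'E'
from h import *
go(.506,-.145,.15,3.1623)
E
```

```text
now [0.5648 0.0692 0.1464] yaw 3.0328 slide [ 0.176 -1.097 -0.017] turn -0.165
```

>>> servo_tool(increments=[{"slide": [0.18,-0.2,0],"turn": -0.165},{"slide": [0.18,-0.4,0],"turn": -0.165},{"slide": [0.18,-0.6,0],"turn": -0.165},{"slide": [0.18,-0.8,0],"turn": -0.165},{"slide": [0.18,-1,0],"turn": -0.165},{"slide": [0.18,-1,0],"turn": -0.165},{"slide": [0.18,-1,0],"turn": -0.165}])

```text
time_s: 31.25
position: [0.5063, -0.1299, 0.1464]
tcp_rot: [-3.139, -0.002, -3.131]
contact_force: [-0.1, 1.6, -2.9]
gripper_width: 0.0547
grip_force: 45.0
```

```bash
python3 - <<'E'
from h import *
go(.506,-.145,.10,3.1623)
T,im=look("wrist",["small_carton"],"w10")
z=bot.get_obs()["position"][2]-.027
fit("wrist",T,["small_carton"],z)
fit("wrist",T,["tall_carton","long_carton"],.005)
E
```

```text
now [ 0.5063 -0.1299  0.1464] yaw -3.1307 slide [ 0.002 -0.075  0.232] turn -0.012
wrist small_carton 0.77 [ 0.507  -0.1292  0.1574]
small_carton p 0.75 xy [ 0.5274 -0.1302] yaw -1.551 IoU 0.746
tall_carton p 0.66 xy [ 0.5022 -0.0663] yaw 0.022 IoU 0.533
long_carton p 0.86 xy [ 0.6095 -0.0481] yaw -1.336 IoU 0.15
```

>>> servo_tool(increments=[{"slide": [0,-0.078,0],"turn": -0.012},{"slide": [0,-0.078,0.1],"turn": -0.012},{"slide": [0,-0.078,0.2],"turn": -0.012},{"slide": [0,-0.078,0.3],"turn": -0.012},{"slide": [0,-0.078,0.38],"turn": -0.012},{"slide": [0,-0.078,0.4],"turn": -0.012},{"slide": [0,-0.078,0.4],"turn": -0.012},{"slide": [0,-0.078,0.4],"turn": -0.012}])

```text
time_s: 32.17
position: [0.5086, -0.1398, 0.0674]
tcp_rot: [3.141, 0.001, -3.11]
contact_force: [0.5, 0.1, -1.8]
gripper_width: 0.0542
grip_force: 44.9
```

```bash
python3 - <<'E'
from h import *
go(.506,-.145,.033,3.1623)
E
```

```text
now [ 0.5086 -0.1398  0.0674] yaw -3.1103 slide [ 0.014 -0.026  0.172] turn 0.014
```

>>> servo_tool(increments=[{"slide": [0.014,-0.024,0],"turn": 0.014},{"slide": [0.014,-0.024,0.05],"turn": 0.014},{"slide": [0.014,-0.024,0.09],"turn": 0.014},{"slide": [0.014,-0.024,0.12],"turn": 0.014},{"slide": [0.014,-0.024,0.15],"turn": 0.014},{"slide": [0.014,-0.024,0.16],"turn": 0.014},{"slide": [0.014,-0.024,0.16],"turn": 0.014}])

```text
time_s: 32.75
position: [0.5078, -0.1448, 0.0343]
tcp_rot: [3.141, 0.004, -3.12]
contact_force: [6.3, -0.6, -4.2]
gripper_width: 0.0545
grip_force: 44.9
```

>>> servo_tool(increments=[{"slide": [-0.016,0,0],"turn": 0},{"slide": [-0.016,0,0.005],"turn": 0},{"slide": [-0.016,0,0.01],"turn": 0},{"slide": [-0.016,0,0.01],"turn": 0}])

```text
time_s: 33.08
position: [0.5079, -0.1455, 0.0324]
tcp_rot: [3.141, -0.001, -3.123]
contact_force: [0.6, 0.2, -2.9]
gripper_width: 0.0547
grip_force: 44.9
```

>>> servo_tool(increments=[{"slide": [0,0,0],"turn": 0},{"slide": [0,0,0],"turn": 0},{"slide": [0,0,0],"turn": 0},{"slide": [0,0,0],"turn": 0},{"slide": [0,0,0],"turn": 0}], jaw=0.75)

```text
time_s: 33.5
position: [0.5085, -0.1456, 0.033]
tcp_rot: [-3.142, 0.0, -3.123]
contact_force: [0.1, 0.3, 0.2]
gripper_width: 0.0663
grip_force: 0.0
```

>>> servo_tool(increments=[{"slide": [0,0,-0.05],"turn": 0},{"slide": [0,0,-0.15],"turn": 0},{"slide": [0,0,-0.3],"turn": 0},{"slide": [0,0,-0.5],"turn": 0},{"slide": [0,0.2,-0.7],"turn": 0.2},{"slide": [0,0.4,-0.9],"turn": 0.4},{"slide": [0,0.6,-1],"turn": 0.6},{"slide": [0,0.8,-1],"turn": 0.75}])

```text
time_s: 34.17
position: [0.507, -0.0117, 0.2296]
tcp_rot: [3.139, 0.004, 2.651]
contact_force: [0.7, 1.5, 0.1]
gripper_width: 0.0659
grip_force: 0.0
```

>>> servo_tool(increments=[{"slide": [-0.3,0.2,-0.2],"turn": 1},{"slide": [-0.3,0.4,-0.4],"turn": 1},{"slide": [-0.3,0.4,-0.8],"turn": 1},{"slide": [-0.3,0.4,-0.9],"turn": 1},{"slide": [-0.3,0.4,-0.9],"turn": 1},{"slide": [-0.3,0.4,-0.9],"turn": 1},{"slide": [-0.3,0.4,-0.9],"turn": 1},{"slide": [-0.3,0.4,-0.9],"turn": 1}], jaw=1)

```text
time_s: 34.83
position: [0.5962, 0.032, 0.4077]
tcp_rot: [3.139, -0.0, 1.875]
contact_force: [0.3, 0.4, -0.1]
gripper_width: 0.088
grip_force: 0.0
```

```bash
python3 - <<'E'
from h import *
T,im=look("wrist",["tape_measure","spray_can","jar"],"w11"); fit("wrist",T,["tape_measure"],0)
go(.44,.15,.3,1.57)
fit("wrist",T,["long_carton","tall_carton","small_carton"],.005)
S=np.array(optics.camera_model("side")["pose"])
# bag region, by darkness
g=im.max(2); m=(g<45).astype(np.uint8); m[230:]=0
n,l,s,c=cv2.connectedComponentsWithStats(m); print([(x[:4].tolist(),int(x[4])) for x in s[1:] if x[4]>800])
E
```

```text
wrist tape_measure 0.83 [0.4385 0.2004 0.0461]
tape_measure p 0.87 xy [0.4125 0.2243] yaw 0.964 IoU 0.856
now [0.5956 0.031  0.4052] yaw 1.8757 slide [ 0.801 -0.562  0.528] turn 0.389
long_carton p 0.78 xy [ 0.611  -0.0554] yaw 1.532 IoU 0.89
tall_carton p 0.82 xy [ 0.6196 -0.1463] yaw 1.603 IoU 0.892
small_carton p 0.62 xy [ 0.5289 -0.1438] yaw 1.586 IoU 0.906
[([0, 0, 170, 172], 17169)]
```

>>> servo_tool(increments=[{"slide": [0.86,-0.52,0],"turn": 0.39},{"slide": [0.86,-0.52,0.1],"turn": 0.39},{"slide": [0.86,-0.52,0.2],"turn": 0.39},{"slide": [0.86,-0.52,0.3],"turn": 0.39},{"slide": [0.86,-0.52,0.4],"turn": 0.39},{"slide": [0.86,-0.52,0.5],"turn": 0.39},{"slide": [0.86,-0.52,0.5],"turn": 0.39},{"slide": [0.86,-0.52,0.5],"turn": 0.39}])

```text
time_s: 35.9
position: [0.445, 0.1639, 0.3055]
tcp_rot: [-3.139, 0.002, 1.57]
contact_force: [0.6, -1.2, 0.2]
gripper_width: 0.088
grip_force: 0.0
```

```bash
cat > tape.py <<'E'
from h import *
T,im=look("wrist",["tape_measure"]); 
m=optics.cut_out("wrist","tape_measure")[0]; M=m["mask"].astype(np.uint8)
c=max(cv2.findContours(M,0,2)[0],key=cv2.contourArea).reshape(-1,2)
w=ray("wrist",T,c,.066)[:,:2]; (cx,cy),(a,b),th=cv2.minAreaRect((w*1000).astype(np.float32)); print("p",m["p"],"rect mm",cx,cy,a,b,th)
hsv=cv2.cvtColor(im,cv2.COLOR_RGB2HSV); Y=((hsv[...,0]>20)&(hsv[...,0]<35)&(hsv[...,1]>150)&(hsv[...,2]>120)&(cv2.dilate(M,np.ones((9,9)))>0)).astype(np.uint8)
print("yellow bbox",cv2.boundingRect(Y),"mask bbox",cv2.boundingRect(M),"bottom px",im[cv2.boundingRect(M)[1]+3,cv2.boundingRect(M)[0]+5])
print("corners px",cv2.boxPoints(cv2.minAreaRect(c)).round().tolist())
fit("wrist",T,["tape_measure"],0)
go(.444,.236,.049,1.57)
E
python3 tape.py
```

```text
wrist tape_measure 0.72 [0.4395 0.2338 0.0635]
p 0.95 rect mm 438.4795837402344 232.0550994873047 73.93867492675781 35.2822380065918 83.42852020263672
yellow bbox (237, 76, 30, 60) mask bbox (237, 75, 31, 60) bottom px [202 168  81]
corners px [[235.0, 132.0], [241.0, 74.0], [267.0, 77.0], [262.0, 135.0]]
tape_measure p 0.95 xy [0.4386 0.2264] yaw -0.122 IoU 0.774
now [0.4479 0.1637 0.3075] yaw 1.5659 slide [ 0.36  -0.026  1.293] turn -0.005
```

>>> servo_tool(increments=[{"slide": [0.34,-0.047,0.1],"turn": 0.14},{"slide": [0.34,-0.047,0.3],"turn": 0.14},{"slide": [0.34,-0.047,0.5],"turn": 0.14},{"slide": [0.34,-0.047,0.7],"turn": 0.14},{"slide": [0.34,-0.047,0.8],"turn": 0.14},{"slide": [0.34,-0.047,0.85],"turn": 0.14},{"slide": [0.34,-0.047,0.85],"turn": 0.14}])

```text
time_s: 36.68
position: [0.4366, 0.2314, 0.1341]
tcp_rot: [-3.14, 0.002, 1.458]
contact_force: [0.1, 0.1, 0.7]
gripper_width: 0.0886
grip_force: 0.0
```

```bash
python3 -c "
from h import *
go(.4385,.232,.049,1.455)"
```

```text
now [0.4366 0.2314 0.1341] yaw 1.4575 slide [0.005 0.01  0.425] turn 0.003
```

>>> servo_tool(increments=[{"slide": [0.005,0.01,0.15],"turn": 0},{"slide": [0.005,0.01,0.28],"turn": 0},{"slide": [0.005,0.01,0.38],"turn": 0},{"slide": [0.005,0.01,0.425],"turn": 0},{"slide": [0.005,0.01,0.425],"turn": 0},{"slide": [0.005,0.01,0.425],"turn": 0}])

```text
time_s: 37.18
position: [0.4397, 0.2334, 0.0519]
tcp_rot: [3.14, -0.001, 1.458]
contact_force: [-0.4, -0.6, 1.4]
gripper_width: 0.0881
grip_force: 0.0
```

>>> servo_tool(increments=[{"slide": [0,0,0],"turn": 0},{"slide": [0,0,0],"turn": 0},{"slide": [0,0,0],"turn": 0},{"slide": [0,0,0],"turn": 0},{"slide": [0,0,0],"turn": 0},{"slide": [0,0,0],"turn": 0},{"slide": [0,0,0],"turn": 0},{"slide": [0,0,0],"turn": 0}], jaw=0, squeeze=35)

```text
time_s: 37.85
position: [0.4383, 0.2331, 0.0509]
tcp_rot: [-3.142, -0.0, 1.459]
contact_force: [0.6, 0.0, 0.6]
gripper_width: 0.0372
grip_force: 0.0
```

>>> servo_tool(increments=[{"slide": [0,0,0],"turn": 0},{"slide": [0,0,0],"turn": 0},{"slide": [0,0,0],"turn": 0}])

```text
time_s: 38.1
position: [0.4383, 0.2331, 0.0509]
tcp_rot: [-3.142, -0.0, 1.459]
contact_force: [-0.5, -1.0, -0.1]
gripper_width: 0.0339
grip_force: 34.9
```

>>> servo_tool(increments=[{"slide": [0,0,-0.15],"turn": 0},{"slide": [0,0,-0.35],"turn": 0},{"slide": [0,0.1,-0.55],"turn": -0.1},{"slide": [0,0.3,-0.7],"turn": -0.17},{"slide": [0,0.48,-0.7],"turn": -0.17},{"slide": [-0.2,0.48,-0.7],"turn": -0.17},{"slide": [-0.4,0.48,-0.7],"turn": -0.17},{"slide": [-0.4,0.48,-0.7],"turn": -0.17}])

```text
time_s: 38.77
position: [0.5239, 0.1307, 0.1899]
tcp_rot: [-3.137, 0.01, 1.58]
contact_force: [-0.7, -2.3, -1.8]
gripper_width: 0.0334
grip_force: 34.9
```

```bash
python3 -c "
from h import *
go(.532,-.0635,.19,1.5915)"
```

```text
now [0.5239 0.1307 0.1899] yaw 1.5797 slide [-0.971  0.032  0.01 ] turn -0.015
```

>>> servo_tool(increments=[{"slide": [-0.15,0,0],"turn": 0},{"slide": [-0.35,0.02,0],"turn": 0},{"slide": [-0.55,0.02,0],"turn": 0},{"slide": [-0.75,0.02,0],"turn": 0},{"slide": [-0.9,0.02,0],"turn": 0},{"slide": [-0.95,0.02,0],"turn": 0},{"slide": [-0.95,0.02,0],"turn": 0},{"slide": [-0.95,0.02,0],"turn": 0}])

```text
time_s: 39.43
position: [0.5325, -0.0463, 0.1906]
tcp_rot: [-3.141, -0.001, 1.592]
contact_force: [0.1, 0.5, -1.9]
gripper_width: 0.0337
grip_force: 34.9
```

>>> servo_tool(increments=[{"slide": [0,0,0.1],"turn": 0},{"slide": [0,0,0.2],"turn": 0},{"slide": [0,0,0.25],"turn": 0},{"slide": [0,0,0.25],"turn": 0},{"slide": [0,0,0.25],"turn": 0}])

```text
time_s: 39.85
position: [0.5327, -0.0452, 0.1407]
tcp_rot: [-3.141, -0.001, 1.595]
contact_force: [1.3, 0.8, -1.8]
gripper_width: 0.0337
grip_force: 34.9
```

```bash
python3 - <<'E'
from h import *
go(.532,-.0635,.0565,1.5915)
z=bot.get_obs()["position"][2]-.051
T,im=look("wrist",[],"w12"); fit("wrist",T,["tape_measure"],z)
for n in("small_carton","long_carton","tall_carton"): fit("wrist",T,[n],.005)
S,im=look("side",["tape_measure"]); fit("side",S,["tape_measure"],z)
E
```

```text
now [ 0.5327 -0.0452  0.1407] yaw 1.5949 slide [-0.092 -0.005  0.421] turn 0.004
tape_measure p 0.59 xy [ 0.5321 -0.0521] yaw 0.062 IoU 0.68
small_carton p 0.54 xy [ 0.5346 -0.1971] yaw -1.548 IoU 0.063
long_carton p 0.65 xy [ 0.6103 -0.0562] yaw 1.591 IoU 0.909
tall_carton p 0.79 xy [ 0.6402 -0.1537] yaw 0.391 IoU 0.179
side tape_measure 0.89 [ 0.5344 -0.015   0.1364]
tape_measure p 0.66 xy [ 0.5321 -0.0567] yaw -0.042 IoU 0.845
```

>>> servo_tool(increments=[{"slide": [-0.074,0,0],"turn": 0},{"slide": [-0.074,0,0.05],"turn": 0},{"slide": [-0.074,0,0.13],"turn": 0},{"slide": [-0.074,0,0.2],"turn": 0},{"slide": [-0.074,0,0.26],"turn": 0},{"slide": [-0.074,0,0.31],"turn": 0},{"slide": [-0.074,0,0.35],"turn": 0},{"slide": [-0.074,0,0.35],"turn": 0}])

```text
time_s: 40.92
position: [0.5323, -0.0615, 0.0692]
tcp_rot: [-3.139, -0.0, 1.593]
contact_force: [0.1, 0.4, -2.5]
gripper_width: 0.0336
grip_force: 34.9
```

>>> servo_tool(increments=[{"slide": [0,0,0.02],"turn": 0},{"slide": [0,0,0.04],"turn": 0},{"slide": [0,0,0.055],"turn": 0},{"slide": [0,0,0.062],"turn": 0},{"slide": [0,0,0.062],"turn": 0}])

```text
time_s: 41.33
position: [0.5332, -0.0618, 0.0584]
tcp_rot: [3.142, -0.0, 1.592]
contact_force: [0.4, 0.2, -2.5]
gripper_width: 0.0335
grip_force: 34.9
```

>>> servo_tool(increments=[{"slide": [0,0,0.005],"turn": 0},{"slide": [0,0,0.01],"turn": 0},{"slide": [0,0,0.01],"turn": 0}])

```text
time_s: 41.58
position: [0.5332, -0.0618, 0.0565]
tcp_rot: [3.141, -0.0, 1.592]
contact_force: [0.4, 0.3, -1.5]
gripper_width: 0.0337
grip_force: 34.9
```

>>> servo_tool(increments=[{"slide": [0,0,0.003],"turn": 0},{"slide": [0,0,0.003],"turn": 0},{"slide": [0,0,0.003],"turn": 0},{"slide": [0,0,0.003],"turn": 0},{"slide": [0,0,0.003],"turn": 0}], jaw=0.5)

```text
time_s: 42.0
position: [0.5333, -0.0618, 0.056]
tcp_rot: [3.141, -0.0, 1.592]
contact_force: [-0.1, -0.4, 0.1]
gripper_width: 0.0444
grip_force: 0.0
```

>>> servo_tool(increments=[{"slide": [0,0,-0.05],"turn": 0},{"slide": [0,0,-0.15],"turn": 0},{"slide": [0,0,-0.3],"turn": 0},{"slide": [0,0,-0.5],"turn": 0},{"slide": [0,0,-0.7],"turn": 0},{"slide": [0,0,-0.9],"turn": 0},{"slide": [0,0,-1],"turn": 0},{"slide": [0,0,-1],"turn": 0}])

```text
time_s: 42.67
position: [0.536, -0.0618, 0.2616]
tcp_rot: [3.131, 0.001, 1.592]
contact_force: [0.5, -0.2, 0.1]
gripper_width: 0.0441
grip_force: 0.0
```

>>> servo_tool(increments=[{"slide": [-0.3,0.3,-0.8],"turn": 0},{"slide": [-0.3,0.3,-0.8],"turn": 0},{"slide": [-0.3,0.3,-0.8],"turn": 0},{"slide": [-0.3,0.3,-0.8],"turn": 0},{"slide": [-0.3,0.3,-0.8],"turn": 0},{"slide": [-0.3,0.3,-0.8],"turn": 0},{"slide": [-0.3,0.3,-0.8],"turn": 0}])

```text
time_s: 43.25
position: [0.594, -0.1205, 0.4152]
tcp_rot: [-3.141, -0.0, 1.592]
contact_force: [-0.2, -0.1, 0.1]
gripper_width: 0.044
grip_force: 0.0
```

```bash
python3 - <<'E'
from h import *
T,im=look("wrist",["ear_defenders","tape_measure","spray_can","jar"],"w13"); fit("wrist",T,DIM,.005)
S,im=look("side",["ear_defenders","tape_measure","small_carton","long_carton","tall_carton","spray_can","jar"],"s13"); fit("side",S,["tape_measure"],.005)
S,im=look("scene",["spray_can","jar","ear_defenders"])
print(bot.get_obs()["time_s"])
E
```

```text
wrist ear_defenders 0.84 [ 0.7182 -0.0791  0.0974]
wrist tape_measure 0.73 [ 0.5344 -0.0584  0.0671]
long_carton p 0.89 xy [ 0.613  -0.0553] yaw -1.553 IoU 0.955
tall_carton p 0.81 xy [ 0.6191 -0.1484] yaw 1.583 IoU 0.902
small_carton p 0.71 xy [ 0.5294 -0.1445] yaw -1.558 IoU 0.873
tape_measure p 0.66 xy [ 0.5352 -0.0681] yaw -0.027 IoU 0.731
side ear_defenders 0.67 [ 0.7241 -0.0304  0.0842]
side tape_measure 0.83 [ 0.5336 -0.0333  0.061 ]
side small_carton 0.9 [ 0.5084 -0.1187  0.0487]
side long_carton 0.66 [ 0.6069 -0.0291  0.0544]
side tall_carton 0.62 [ 0.6195 -0.1255  0.0583]
tape_measure p 0.82 xy [ 0.5269 -0.106 ] yaw -0.068 IoU 0.643
scene spray_can 0.69 [ 0.7612 -0.0858  0.0069]
scene ear_defenders 0.98 [ 0.7207 -0.0915  0.0993]
44.35
```

```bash
python3 -c "
from rig import bot
print(bot.close_job())"
```

```text
the job is handed in; nothing more can be done
None
```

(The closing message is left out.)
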